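Reset the dog-launcher demo table: set the sprung arm, load the ball, put the toys back

TASK

The last customer left the launcher fired and its toys lying about; get the demo table ready again. Draw the launcher's sprung throwing arm back and down until its tip is hooked under the catch and let go of it, then set the ball from the steel dish in its cup, without ever letting the arm snap up. Put every toy that is lying out lengthwise into the slot with its own outline, and do not disturb the spray bottle, the tin or the tape roll.

Things in the scene. Friction and masses are not known exactly. Their poses are not given: they have to be found in the camera images.
- launcher: pedal ball launcher for dogs, fixed: white base 340 mm long (x), 130 wide (y), 16 thick, two cheeks 74 mm high beside the hinge (56 mm apart inside). Carries the grey throwing arm and the black catch with pedal. Origin on the table, 20 mm from the base's middle towards the hinge; x from the pedal end to the hinge end (away from the robot), z up
- launcher_hinge (a point): the throwing arm's hinge axis, at its middle: 120 mm along the launcher's +x from its origin, 58 mm above the table; the axis runs along the launcher's y, and the frame's axes are the launcher's
- throw_arm (a joint): sprung throwing arm, rad: 0 = fired, 60 degrees up from level; grows as it is drawn back and down over the pedal side; 1.047 = level. Spring to 0: 0.4 N m there, 1.1 near level (9.5 N at push_spot). Going down, its tip pushes the catch aside from about 0.9 on and passes it at 1.015; dead stop 1.075. Eased up again it rests under the hook at 1.013 (set); let go short of that, it snaps up
- push_spot (a point): good place to press with shut fingers: on the arm's top face (looks away from the pedal when fired, up when set), 115 mm from the hinge. z: the face's normal; the arm runs from the hinge along -x. The arm is a grey flat beam 36 mm wide, 12 thick, to 207 mm from the hinge, then a tongue to 235 mm; its cup (54 mm across, rim 18 mm above the face) is centred at 180 mm
- cup_seat (a point): where the centre of the ball is when it sits on the cup's rim: 180 mm from the hinge along the arm, 43.5 mm above the beam's middle plane; moves with the arm
- catch (a joint): catch and pedal in one black rocker, rad: 0 = at rest, hook over the tongue's place; grows to 0.22 as the pedal goes down and the hook swings clear; a light spring returns it to 0. Hair trigger: with the arm set, about 1.5 N on the pedal (or on the hook, away from the arm) fires it. The hook stands at the arm's tip, 233 mm from the hinge, and reaches 90 mm above the table
- pedal (a point): middle of the pedal's top face, 34 mm above the table: black plate 66 mm long, 70 mm wide, at the launcher's end towards the robot; pressing it fires the set arm
- ball_center (a point): centre of the yellow rubber ball, 60 mm across, 60 g, lying loose in the steel dish
- ball: the same ball (for contact)
- dish: steel pet dish, fixed: 160 mm across its rim, 32 mm high, flat inside floor 4 mm above the table, about 120 mm across. Origin on the table under its centre
- rack: grey board 345 x 205 mm, 10 mm thick, fixed, that carries the four slot trays two by two; origin on the table under its centre, x along its length and along the slots
- bone_center (a point): white nylon chew bone, 132 mm long, 70 mm wide over the end knobs, 40 mm high; round shaft 32 mm thick between them, free for 50 mm; 110 g; may be absent (then its slot stays empty). The point is its centre, half-way up as it lies; x along its length, z up
- dumbbell_center (a point): light wooden retrieving dumbbell, 130 mm long: a 50 mm square block 32 mm long at each end, round bar 26 mm thick and 66 mm long between them, its axis 25 mm above the ground; 120 g; may be absent (then its slot stays empty). The point is its centre, half-way up as it lies; x along its length, z up
- stick_center (a point): black rubber chew stick of square section, 134 x 34 x 34 mm, rounded, with four ridges; 120 g; may be absent (then its slot stays empty). The point is its centre, half-way up as it lies; x along its length, z up
- wishbone_center (a point): dark brown Y-shaped chew, 128 mm long, 68 mm wide over its two prongs, made of round bars 28 mm thick lying flat; the single stem runs from the centre towards -x (64 mm), the prongs part 5 mm past the centre towards +x. Grip the stem about 14 mm from the centre; 70 g; may be absent (then its slot stays empty). The point is its centre, half-way up as it lies; x along its length, z up
- slot_bone (a point): white slot tray for the bone, fixed on the rack: inside 150 mm (its x) x 84 mm (y), walls 4 mm thick, 18 mm high above its floor; the bone's full-size dark outline is printed on the floor as its label. The point: centre of the slot's floor, 14 mm above the table; x along the slot, z up. Which slot lies where on the rack differs from run to run
- slot_dumbbell (a point): white slot tray for the dumbbell, fixed on the rack: inside 150 mm (its x) x 84 mm (y), walls 4 mm thick, 18 mm high above its floor; the dumbbell's full-size dark outline is printed on the floor as its label. The point: centre of the slot's floor, 14 mm above the table; x along the slot, z up. Which slot lies where on the rack differs from run to run
- slot_stick (a point): white slot tray for the stick, fixed on the rack: inside 150 mm (its x) x 84 mm (y), walls 4 mm thick, 18 mm high above its floor; the stick's full-size dark outline is printed on the floor as its label. The point: centre of the slot's floor, 14 mm above the table; x along the slot, z up. Which slot lies where on the rack differs from run to run
- slot_wishbone (a point): white slot tray for the wishbone, fixed on the rack: inside 150 mm (its x) x 84 mm (y), walls 4 mm thick, 18 mm high above its floor; the wishbone's full-size dark outline is printed on the floor as its label. The point: centre of the slot's floor, 14 mm above the table; x along the slot, z up. Which slot lies where on the rack differs from run to run
- spray: bystander: blue spray bottle, 68 mm across, 200 mm high, standing loose behind the toys
- tin: bystander: treat tin, 74 mm across, 100 mm high, standing loose behind the toys
- tape: bystander: roll of packing tape, 100 mm across, 48 mm high, lying loose behind the dish
Not all that is in view belongs to the job. Leave any turquoise look-alike of the part that bears stick_center alone.

How it is judged:
On the way, in this order (a step that is already met when the one before it is completed fails the run):
1. the throwing arm is held down by its catch, and the fingers are off the launcher (value of joint throw_arm between 0.98 and 1.05 rad and value of joint catch below 0.06 rad and contact force between launcher and the fingers below 0.2 N), for 0.3 s.
2. the ball sits in the cup of the set arm, let go (value of joint throw_arm between 0.98 and 1.05 rad and value of joint catch below 0.06 rad and distance between ball_center and cup_seat below 0.008 m and contact force between ball and the fingers below 0.1 N), for 0.3 s.
At the end, for the whole second after the job is handed in: arm set on its catch (throw_arm 0.98 to 1.05, catch under 0.06), ball at rest in the cup (within 8 mm of cup_seat), every toy present at rest on its own slot's floor (centre within 20 mm along, 30 mm across, 8 mm in height, lengthwise within 0.3 rad, either way round) (all of step 2 and contact force between launcher and the fingers below 0.2 N and linear speed of ball below 0.05 m/s and x of bone_center in the frame of slot_bone between -0.02 and 0.02 m and y of bone_center in the frame of slot_bone between -0.03 and 0.03 m and z of bone_center in the frame of slot_bone between 0.012 and 0.028 m and angle between the x axis of bone_center and the x axis of slot_bone, either way round below 0.3 rad and x of dumbbell_center in the frame of slot_dumbbell between -0.02 and 0.02 m and y of dumbbell_center in the frame of slot_dumbbell between -0.03 and 0.03 m and z of dumbbell_center in the frame of slot_dumbbell between 0.017 and 0.033 m and angle between the x axis of dumbbell_center and the x axis of slot_dumbbell, either way round below 0.3 rad and x of stick_center in the frame of slot_stick between -0.02 and 0.02 m and y of stick_center in the frame of slot_stick between -0.03 and 0.03 m and z of stick_center in the frame of slot_stick between 0.009 and 0.025 m and angle between the x axis of stick_center and the x axis of slot_stick, either way round below 0.3 rad and x of wishbone_center in the frame of slot_wishbone between -0.02 and 0.02 m and y of wishbone_center in the frame of slot_wishbone between -0.03 and 0.03 m and z of wishbone_center in the frame of slot_wishbone between 0.006 and 0.022 m and angle between the x axis of wishbone_center and the x axis of slot_wishbone, either way round below 0.3 rad); the robot touches nothing.
It fails at once if the throwing arm snaps up (fires) (velocity of joint throw_arm below -3 rad/s).
It fails at once if the spray bottle is disturbed (moved over 40 mm) (distance of spray from where it was at the start of the episode above 0.04 m).
It fails at once if the tin is disturbed (moved over 40 mm) (distance of tin from where it was at the start of the episode above 0.04 m).
It fails at once if the tape roll is disturbed (moved over 40 mm) (distance of tape from where it was at the start of the episode above 0.04 m).
Of bone, dumbbell, stick, wishbone only 2 to 4 are there at a start; the rules pass over those that are not, and their reading is None.
At some moment in a run one of bone, dumbbell, stick, wishbone may be knocked a few centimetres aside while the robot is not near it.
It also fails if it takes over 210 s, if anything falls off the work surface, if the arm or the gripper's body presses on something with over 40 N, if the wrist force passes 120 N, or if a joint passes its speed limit or range.

ROBOT

A 6-joint arm with a two-finger parallel gripper is mounted at the origin on the work surface. World frame = base frame: x ahead of the robot, y to its left, z up, the work surface at z = 0. Lengths are in m, angles in rad, forces in N, time in s.
With the tool pointing down it reaches from about 0.3 to 0.875 m from the base axis. Payload 6.4 kg.
Tool frame: the origin (TCP) lies midway between the tips of the shut fingers; the grasp point (between the pads) lies 19 mm behind it (ctrl.pinch_z is the distance from the TCP to the grasp point, in m); z points along the fingers, y is the line along which they close (so a half turn about z gives the same grasp; the last joint's range is limited). The gripper opens to 85 mm and grips with 20 to 120 N. Pads are 22 mm wide; open, the fingers measure 114 mm over their backs; the gripper's body (76 mm by 85 mm) begins 54 mm behind the grasp point. The pads swing forward as they close: fully open they stand 13 mm farther back than shut.
Start: joints at [1.073, 0.181, 1.607, -0, 1.354, -0.206], TCP at [0.165, 0.551, 0.231] pointing down, gripper open.
Joint ranges: [-2.99, 2.99], [-0.89, 2.07], [0.3, 2.58], [-1.14, 4.28], [0, 2.63], [-3.12, 3.12]. Speed limits (rad/s): [2.57, 2.57, 3.01, 3.14, 3.14, 3.14].

INTERFACE

Orientations are given as a unit quaternion [w, x, y, z].
In Python, from bench import ctrl gives the robot as it stands.
- The arm moves only by the tool apply_moves, never from a script. Its argument "moves" is a list of rows, each an object with "jaw": the opening, from 0 (shut) to 1 (fully open); "offset": the shift along the tool's x, y, z in mm, a list of three; "rot": the turn, a rotation vector about the tool's x, y, z in degrees, a list of three. In form: [{"jaw": jaw, "offset": [dx, dy, dz], "rot": [ax, ay, az]}, ...]. A call has exactly 5 rows; each row shifts and turns the commanded pose from where the row before left it, along the tool's axes as they then stand; what a row does not reach is not made up. A row lasts 1/8 s, in which the tool goes at most 62.5 mm and 10.7 degrees, less where a joint would pass 70% of its speed; a pose out of reach is approached as far as the arm can. A call is refused whole if a number of a shift passes 62.5 or a number of a turn 10.7, either way. A call with a gripper value outside its range is refused whole. The fingers move at their own pace and stop on an object; the grip force is fixed at half the most. Time passes only in rows, so rows that do not move let the fingers close, or fill a call up. It gives the time, the measured TCP pose, the force, the opening and the grip force at its end, in the units of the state.
- ctrl.get_obs(): the state, without advancing time (a new reading comes with each control period).
- ctrl.camera(name): name is "side" or "top" or "wrist"; returns (picture, depth): 400x640x3 uint8, red, green, blue; 400x640 float32, m along the optical axis (not along the pixel's ray), 0 where there is no reading.
- ctrl.camera_params(name): a dict with "K" (3x3 intrinsics, pixels), "dist" ([k1, k2, p1, p2, k3] as OpenCV has them; the pictures are not rectified), "cam_to_world" (4x4, takes a point from camera to world coordinates); the wrist camera has in their place "mount" (4x4, takes a point from camera to tool coordinates, whose origin is the TCP and whose axes are the flange's). Camera axes: x right, y down, z forward; pixel columns grow to the right and rows downward; lengths in m; the calibration is good to about 2 mm. A picture is of the moment at which its call begins: read the wrist's pose just before it. camera_params takes no time and is no camera call.
- ctrl.hand_in(): hands the job in; it is judged then, once.
Trained networks look in the newest picture that a camera, given by its name, has taken for a name from the list of things; names that differ only in an ending like _2 or _b are one class to them, and where a whole thing is asked for, a point or a joint stands for the part that bears it (a point fixed in the world has none). Each returns a list of dicts, best first, with "score" (0 to 1); they miss things now and then, are a little off and sometimes report something else, mostly with a low value. They report only what shows in the picture. A call takes as long as a camera call. They do not tell look-alikes from the thing itself.
- ctrl.outline_of(camera, target): "region" (400x640 bool, what is visible of it) and "position" ([column, row] in pixels, amid what is visible of it).
The state is a dict: "time_s": time; "q": joint angles; "dq": joint speeds; "joint_efforts": joint torques, N m; "eef_pos": TCP position; "eef_rot": TCP orientation; "wrist_force": force on the tool from outside, world axes, zero at the start; "torque": the same for the moment, N m; "opening": opening from 0.0 (shut) to 1.0 (fully open); "grasp_force": force on a finger pad.
Only numpy, scipy, OpenCV 4.12 (cv2) and the standard library are available. Lean on these libraries where they do the work, as an engineer would, in place of code of your own. Each camera call takes 0.05 s, during which the arm holds its last target. There are 200 camera calls.

## Working session

There is one attempt and no reset: what is moved stays moved. The work goes in short steps, Python scripts to look and compute and a tool call to move; the robot and the scene stay as the last step left them, time stands still between calls to the robot, and variables do not carry over. Pictures are saved under pics/ and viewed, at most 14 in all, crops included, and the job is handed in when it is done.

Besides the shell and the picture viewer there is one more tool, called after ">>>" by a JSON object that holds its "fn" and its "kwargs". apply_moves: Moves the arm, as the interface text tells. Its arguments: {"type":"object","properties":{"moves":{"type":"array"}},"required":["moves"]}

```bash
ls; mkdir -p pics; cat > h.py <<'E'
import numpy as np, cv2
from bench import ctrl
from scipy.spatial.transform import Rotation as R
def T_cam(name):
    p=ctrl.camera_params(name)
    if 'cam_to_world' in p: return p,np.array(p['cam_to_world'])
    o=ctrl.get_obs(); T=np.eye(4); q=o['eef_rot']; T[:3,:3]=R.from_quat([q[1],q[2],q[3],q[0]]).as_matrix(); T[:3,3]=o['eef_pos']
    return p,T@np.array(p['mount'])
def shot(name,fn=None):
    p,T=T_cam(name); im,d=ctrl.camera(name)
    if fn: cv2.imwrite('pics/'+fn,im[:,:,::-1])
    return im,d,p,T
def cloud(d,p,T):
    h,w=d.shape; u,v=np.meshgrid(np.arange(w),np.arange(h))
    pts=np.stack([u,v],-1).reshape(-1,1,2).astype(np.float64)
    n=cv2.undistortPoints(pts,np.array(p['K'],float),np.array(p['dist'],float)).reshape(h,w,2)
    P=np.concatenate([n*d[...,None],d[...,None]],-1)
    W=P@T[:3,:3].T+T[:3,3]; W[d<=0]=np.nan
    return W
E
python3 - <<'E'
from h import *
for n in ('top','side'):
    im,d,p,T=shot(n,n+'0.png'); W=cloud(d,p,T); np.save(n+'W.npy',W)
    print(n,T.round(3).tolist())
    for t in ['launcher','ball','dish','rack','bone_center','dumbbell_center','stick_center','wishbone_center','spray','tin','tape','slot_bone','slot_dumbbell','slot_stick','slot_wishbone','push_spot','pedal']:
        for r in ctrl.outline_of(n,t)[:2]:
            m=r['region']; P=W[m]; P=P[~np.isnan(P[:,0])]
            if len(P)==0: print(t,'nod');continue
            print(t,round(r['score'],2),np.round(r['position']),m.sum(),'med',np.median(P,0).round(3),'lo',np.percentile(P,2,axis=0).round(3),'hi',np.percentile(P,98,axis=0).round(3))
print(ctrl.get_obs())
E
```

```text
pics
top [[0.017, -0.998, 0.064, 0.407], [-1.0, -0.018, -0.008, 0.0], [0.009, -0.064, -0.998, 1.076], [0.0, 0.0, 0.0, 1.0]]
launcher 0.72 [222. 203.] 4948 med [0.454 0.291 0.017] lo [0.314 0.163 0.012] hi [0.591 0.398 0.241]
launcher 0.39 [186. 175.] 508 med [0.507 0.333 0.211] lo [0.469 0.301 0.013] hi [0.575 0.403 0.263]
ball 0.74 [262. 148.] 318 med [0.606 0.168 0.056] lo [0.583 0.144 0.037] hi [0.633 0.196 0.065]
dish 0.83 [256. 138.] 1855 med [0.617 0.175 0.007] lo [0.544 0.103 0.001] hi [0.684 0.244 0.034]
rack 0.58 [403. 222.] 590 med [ 0.427 -0.221  0.01 ] lo [ 0.293 -0.339  0.005] hi [ 0.663 -0.134  0.014]
bone_center 0.65 [284. 202.] 719 med [0.452 0.089 0.035] lo [0.394 0.053 0.023] hi [0.515 0.122 0.041]
dumbbell_center 0.77 [326. 138.] 552 med [ 0.647 -0.024  0.046] lo [ 0.584 -0.053  0.025] hi [0.706 0.006 0.053]
stick_center 0.92 [418. 301.] 609 med [ 0.174 -0.294  0.033] lo [ 0.112 -0.324  0.   ] hi [ 0.233 -0.265  0.037]
stick_center 0.79 [331. 206.] 567 med [ 0.453 -0.029  0.033] lo [ 0.395 -0.049 -0.001] hi [ 0.518 -0.008  0.037]
spray 0.97 [350.  87.] 847 med [ 0.
[... 3809 characters left out ...]
242 0.082]
{'time_s': 1.8, 'q': array([ 1.07272317e+00,  1.80837904e-01,  1.60700596e+00, -1.86147879e-05,
        1.35380611e+00, -2.06304163e-01]), 'dq': array([-0.00018554, -0.0016239 ,  0.00129951, -0.00088907,  0.00087553,
        0.00027276]), 'joint_efforts': array([ 2.86069968e-03, -4.44840825e+01, -3.51675439e+01, -3.74462445e-05,
        7.88184570e-04, -1.83331997e-05]), 'eef_pos': array([0.16539055, 0.55070553, 0.23126424]), 'eef_rot': array([-1.35521472e-06,  1.45365605e-01,  9.89378007e-01, -3.00362943e-05]), 'wrist_force': array([-0.03332221,  0.52245591,  0.22303256]), 'torque': array([-0.010612  , -0.02608427, -0.00424557]), 'grasp_force': 0.0, 'opening': 1.0008719337175511}
```

View pics/top0.png

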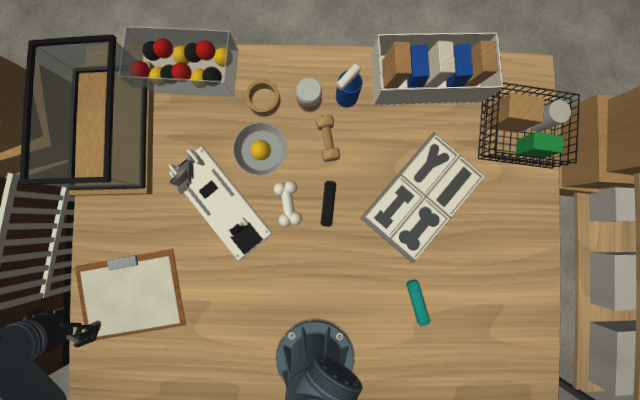

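View pics/side0.png

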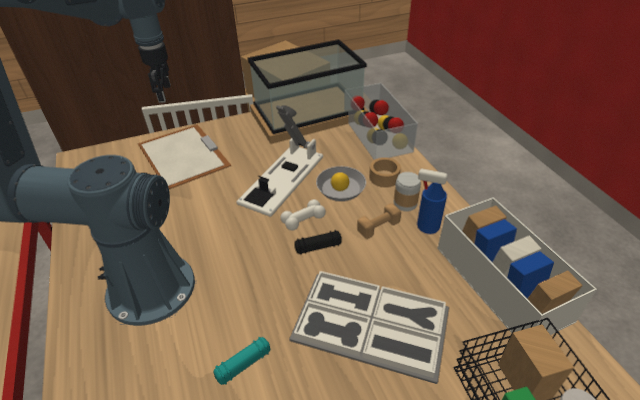

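Top view: launcher with its pedal at (246,238) and raised arm at (182,172), ball in dish at (261,149), bone (287,202), black stick (329,203), dumbbell (328,138). There is no wishbone, and the turquoise look-alike is at (418,301). Rack slots: dumbbell (392,203), bone (421,228), wishbone (430,161), stick (453,186).

```bash
cat > m.py <<'E'
from h import *
def rect(P): 
    r=cv2.minAreaRect(P[:,:2].astype(np.float32)*1000); b=cv2.boxPoints(r)
    e=[b[1]-b[0],b[2]-b[1]]; e=max(e,key=np.linalg.norm)
    return np.round(r[0],1),np.round(sorted(r[1]),1),round(np.degrees(np.arctan2(e[1],e[0]))%180,1)
def sel(W,c,rad,z0,z1):
    P=W.reshape(-1,3); P=P[~np.isnan(P[:,0])]
    return P[(np.linalg.norm(P[:,:2]-c,axis=1)<rad)&(P[:,2]>z0)&(P[:,2]<z1)]
if __name__=='__main__':
  for n in('top','side'):
    W=np.load(n+'W.npy'); print(n)
    for nm,c,rad,z0,z1 in [('base',(.454,.285),.19,.012,.02),('bone',(.452,.087),.085,.012,.06),('dumb',(.646,-.027),.085,.012,.07),('stick',(.454,-.03),.085,.012,.06),
       ('sb',(.388,-.301),.1,.027,.045),('sd',(.454,-.225),.1,.027,.045),('ss',(.513,-.407),.1,.027,.045)]:
        P=sel(W,c,rad,z0,z1); print(nm,len(P),*rect(P),np.percentile(P[:,2],[50,98]).round(4))
    P=sel(W,(.6,.168),.06,.035,.08)
    A=np.c_[2*P,np.ones(len(P))]; s=np.linalg.lstsq(A,(P**2).sum(1),rcond=None)[0]; print('ball',s[:3],np.sqrt(s[3]+s[:3]@s[:3]))
    P=sel(W,(.51,.33),.15,.1,.3); print('arm',len(P)); 
    # arm plane: highest points
    print(P[np.argsort(-P[:,2])[:3]].round(3))
E
python3 m.py
```

```text
top
base 3334 [494.2 241.3] [257.4 338.3] 40.5 [0.0162 0.0196]
bone 753 [454.4  89.2] [ 68.5 130.7] 10.3 [0.0346 0.0413]
dumb 593 [647.5 -25.3] [ 50.  128.2] 11.4 [0.0452 0.0528]
stick 523 [456.8 -29.2] [ 34.1 133.2] 174.8 [0.0334 0.0373]
sb 446 [ 397.2 -297. ] [110.4 168.9] 140.4 [0.0319 0.0363]
sd 428 [ 450.7 -234.5] [108.6 171. ] 140.0 [0.032  0.0362]
ss 436 [ 513.9 -395.3] [110.1 169. ] 140.2 [0.0318 0.0365]
ball [0.6096868  0.17156405 0.03577404] 0.02884208179397381
arm 385
[[0.469 0.313 0.265]
 [0.471 0.309 0.265]
 [0.469 0.309 0.264]]
side
base 1427 [490.7 236.8] [254.1 341.1] 39.9 [0.0144 0.0189]
bone 624 [450.4  84.2] [ 67.8 128.3] 10.6 [0.0306 0.038 ]
dumb 647 [644.2 -29.3] [ 52.2 129.9] 11.7 [0.0363 0.0499]
stick 594 [447.3 -27.9] [ 89.1 141.2] 145.1 [0.0292 0.0349]
sb 615 [ 396.2 -298.1] [113.4 170.5] 140.4 [0.0296 0.0332]
sd 541 [ 450.3 -235.7] [108.6 174.2] 138.9 [0.0294 0.0333]
ss 653 [ 512.8 -398.3] [111.4 170.8] 139.3 [0.0298 0.0337]
ball [0.60536592 0.16640734 0.03594185] 0.026120648667964836
arm 449
[[0.477 0.3   0.264]
 [0.466 0.305 0.263]
 [0.475 0.302 0.263]]
```

```bash
cat >> h.py <<'E'
def Rq(q): return R.from_quat([q[1],q[2],q[3],q[0]])
def down(ydeg,tilt=0):
    # tool z down, tool y along world heading ydeg; tilt deg about tool y
    a=np.radians(ydeg); y=np.array([np.cos(a),np.sin(a),0]); z=np.array([0,0,-1.]); x=np.cross(y,z)
    return R.from_matrix(np.c_[x,y,z])*R.from_euler('y',tilt,degrees=True)
def plan(targets,start=None,vmax=55,wmax=10):
    """targets: (pos m, Rot, jaw, minrows)"""
    o=ctrl.get_obs(); p=np.array(o['eef_pos']) if start is None else start[0]; r=Rq(o['eef_rot']) if start is None else start[1]
    rows=[]
    for pos,rot,jaw,mn in targets:
        pos=np.array(pos); dr=(r.inv()*rot).as_rotvec(degrees=True)
        n=max(mn,int(np.ceil(np.abs(dr).max()/wmax)),int(np.ceil(np.linalg.norm(pos-p)*1000/vmax)),1)
        p0,r0=p.copy(),r
        for i in range(1,n+1):
            pi=p0+(pos-p0)*i/n; ri=r0*R.from_rotvec(dr*i/n,degrees=True)
            off=np.round(r.inv().apply((pi-p)*1000),1); rv=np.round((r.inv()*ri).as_rotvec(degrees=True),1)
            off=off+0.;rv=rv+0.
            rows.append('{"jaw":%g,"offset":%s,"rot":%s}'%(jaw,off.tolist(),rv.tolist()))
            p=p+r.apply(off/1000); r=r*R.from_rotvec(rv,degrees=True)
    while len(rows)%5: rows.append('{"jaw":%g,"offset":[0,0,0],"rot":[0,0,0]}'%targets[-1][2])
    for k in range(0,len(rows),5): print('['+',\n'.join(rows[k:k+5])+']')
    return p,r
E
python3 - <<'E'
from m import *
for n in('top','side'):
    W=np.load(n+'W.npy')
    ctrl.camera(n); m=ctrl.outline_of(n,'launcher')[0]['region']
    P=W[m]; P=P[~np.isnan(P[:,0])]; P=P[(P[:,2]>.012)&(P[:,2]<.02)]
    P=P[np.linalg.norm(P[:,:2]-[.454,.29],axis=1)<.2]
    print(n,len(P),*rect(P))
    m2=ctrl.outline_of(n,'pedal')[0]['region']; P=W[m2]; P=P[~np.isnan(P[:,0])]; P=P[(P[:,2]>.03)&(P[:,2]<.045)]; print('pedal',*rect(P))
    P=W.reshape(-1,3); P=P[~np.isnan(P[:,0])]; P=P[(np.linalg.norm(P[:,:2]-[.51,.33],axis=1)<.13)&(P[:,2]>.1)]
    print('arm z>.1 center per height')
    for z in np.arange(.1,.27,.02):
        Q=P[(P[:,2]>z)&(P[:,2]<z+.02)]
        if len(Q)>5: print(round(z+.01,2),len(Q),Q.mean(0).round(3),*rect(Q))
E
```

```text
top 3235 [452.4 289.5] [129.4 337.9] 40.1
pedal [357.2 208.8] [68.3 79.5] 42.4
arm z>.1 center per height
0.11 28 [0.543 0.359 0.109] [544.7 361.6] [22.3 37.4] 92.5
0.13 17 [0.536 0.344 0.13 ] [535.4 342.9] [ 9. 28.] 58.4
0.15 11 [0.529 0.336 0.15 ] [526.5 334.4] [ 4.1 23.1] 44.4
0.17 17 [0.517 0.326 0.169] [518.2 327.1] [ 3.4 26.2] 39.5
0.19 6 [0.514 0.321 0.191] [513.6 320.4] [ 1.8 13.7] 45.5
0.21 63 [0.51  0.339 0.209] [511.  334.4] [24.8 48.4] 97.5
0.23 123 [0.495 0.32  0.234] [494.3 325.7] [37.5 49.5] 129.0
0.25 88 [0.489 0.321 0.247] [484.1 319. ] [40.7 42.2] 36.0
0.27 32 [0.472 0.306 0.262] [472.4 306.4] [ 8.1 22.5] 135.3
side 1343 [450.1 284.7] [128.5 340.3] 39.9
pedal [352.5 203.1] [71.1 77.8] 40.2
arm z>.1 center per height
0.11 44 [0.529 0.352 0.11 ] [530.2 354.6] [29.9 36.2] 132.9
0.13 43 [0.521 0.343 0.13 ] [521.2 348.3] [29.8 38.1] 131.4
0.15 46 [0.514 0.336 0.149] [514.2 339.4] [32.3 36.4] 130.8
0.17 55 [0.504 0.331 0.169] [502.8 329.6] [23.9 39.8] 150.3
0.19 43 [0.5   0.325 0.19 ] [498.5 328.2] [14.8 36.6] 132.5
0.21 49 [0.497 0.318 0.211] [496.5 318. ] [25.5 46.4] 163.0
0.23 93 [0.494 0.313 0.231] [493.  311.3] [25.3 54.6] 174.1
0.25 67 [0.482 0.314 0.248] [482.9 319.2] [35.9 40.8] 38.2
0.27 9 [0.471 0.305 0.262] [469.6 308.2] [11.6 23.6] 113.7
```

```bash
cat > k.py <<'E'
from h import *
u=np.array([np.cos(np.radians(40)),np.sin(np.radians(40)),0]); v=np.array([-u[1],u[0],0]); Z=np.array([0,0,1.])
H=np.array([.5585,.377,.058])
def spot(edeg,s=.115,n=.006):
    e=np.radians(edeg); return H+s*(-np.cos(e)*u+np.sin(e)*Z)+n*(np.sin(e)*u+np.cos(e)*Z)
E
python3 - <<'E'
from k import *
W=np.load('topW.npy').reshape(-1,3); W=W[~np.isnan(W[:,0])]
P=W[(W[:,1]>.42)&(W[:,0]>.4)&(W[:,2]>.03)]; print(P.min(0),P.max(0),np.percentile(P,5,axis=0))
P=P[P[:,2]>.1]; print(P.min(0),P.max(0))
plan([((.3,.5,.38),down(110),0,1),(H+.05*u+.29*Z,down(130,20),0,1),(spot(60,n=.06),down(130,36),0,1)])
print(spot(60,n=.06))
E
```

```text
[0.46865354 0.42001773 0.03001322] [0.94484368 0.75404493 0.23487726] [0.49183749 0.47492516 0.03400887]
[0.48100765 0.42049285 0.10001603] [0.94484368 0.75404493 0.23487726]
[{"jaw":0,"offset":[-35.9, -2.5, -37.2],"rot":[0.0, 0.0, -9.2]},
{"jaw":0,"offset":[-35.0, -8.1, -37.1],"rot":[0.0, 0.0, -9.2]},
{"jaw":0,"offset":[-33.2, -13.7, -37.2],"rot":[0.0, 0.0, -9.1]},
{"jaw":0,"offset":[-30.7, -18.7, -37.2],"rot":[0.0, 0.0, -9.2]},
{"jaw":0,"offset":[-41.3, -31.1, 5.3],"rot":[0.6, 3.3, -3.3]}]
[{"jaw":0,"offset":[-39.7, -33.5, 3.4],"rot":[0.6, 3.3, -3.3]},
{"jaw":0,"offset":[-37.9, -35.6, 1.4],"rot":[0.5, 3.3, -3.3]},
{"jaw":0,"offset":[-35.8, -37.8, -0.3],"rot":[0.6, 3.3, -3.3]},
{"jaw":0,"offset":[-33.4, -39.7, -1.9],"rot":[0.6, 3.3, -3.3]},
{"jaw":0,"offset":[-31.0, -41.7, -3.4],"rot":[0.6, 3.3, -3.3]}]
[{"jaw":0,"offset":[-0.7, 0.0, 42.4],"rot":[0.0, 4.0, 0.0]},
{"jaw":0,"offset":[-3.6, 0.0, 42.3],"rot":[0.0, 4.0, 0.0]},
{"jaw":0,"offset":[-6.6, 0.0, 42.0],"rot":[0.0, 4.0, 0.0]},
{"jaw":0,"offset":[-9.5, 0.0, 41.3],"rot":[0.0, 4.0, 0.0]},
{"jaw":0,"offset":[0,0,0],"rot":[0,0,0]}]
[0.55425728 0.37343994 0.18759292]
```

>>> {"fn": "apply_moves", "kwargs": {"moves": [{"jaw": 0,"offset": [-36,-2.5,-37],"rot": [0,0,-9.2]},{"jaw": 0,"offset": [-35,-8,-37],"rot": [0,0,-9.2]},{"jaw": 0,"offset": [-33,-14,-37],"rot": [0,0,-9.1]},{"jaw": 0,"offset": [-31,-19,-37],"rot": [0,0,-9.2]},{"jaw": 0,"offset": [-41,-31,5],"rot": [0.6,3.3,-3.3]}]}}

```text
time_s: 2.72
eef_pos: [0.3503, 0.4854, 0.3801]
eef_rot: [-0.024, -0.204, 0.979, -0.008]
wrist_force: [0.7, 1.3, 0.2]
opening: -0.001
grasp_force: 0.0
```

>>> {"fn": "apply_moves", "kwargs": {"moves": [{"jaw": 0,"offset": [-40,-33.5,3.4],"rot": [0.6,3.3,-3.3]},{"jaw": 0,"offset": [-38,-35.6,1.4],"rot": [0.5,3.3,-3.3]},{"jaw": 0,"offset": [-36,-38,0],"rot": [0.6,3.3,-3.3]},{"jaw": 0,"offset": [-33,-40,-2],"rot": [0.6,3.3,-3.3]},{"jaw": 0,"offset": [-31,-42,-3],"rot": [0.6,3.3,-3.3]}]}}

```text
time_s: 3.35
eef_pos: [0.5988, 0.4072, 0.347]
eef_rot: [-0.164, -0.337, 0.925, -0.06]
wrist_force: [0.1, 0.3, -0.2]
opening: -0.004
grasp_force: 0.0
```

```bash
python3 - <<'E'
from k import *
o=ctrl.get_obs(); print(o['eef_pos'],o['q'].round(2),H+.05*u+.29*Z,(Rq(o['eef_rot']).inv()*down(130,20)).as_rotvec(degrees=True))
im,d,p,T=shot('wrist','w1.png')
plan([(spot(60,n=.05),down(130,36),0,5)])
print('push')
es=np.linspace(60,-.2,26)
s=(spot(60,n=.05),down(130,36))
L=[(spot(e),down(130,.6*e),0,1) for e in es]
L[0]=(L[0][0],L[0][1],0,4)
plan(L,start=s)
E
```

```text
[0.59880977 0.40718506 0.34702564] [ 0.47  0.76  0.61 -0.09  2.11 -1.84] [0.59680222 0.40913938 0.348     ] [-0.00495302 -0.07196073  0.08304408]
[{"jaw":0,"offset":[1.5, 1.8, 33.8],"rot":[0.0, 3.1, 0.0]},
{"jaw":0,"offset":[-0.3, 1.9, 33.9],"rot":[0.0, 3.0, 0.0]},
{"jaw":0,"offset":[-2.1, 1.8, 33.7],"rot":[0.1, 3.1, 0.0]},
{"jaw":0,"offset":[-3.9, 1.9, 33.7],"rot":[0.0, 3.1, -0.1]},
{"jaw":0,"offset":[-5.7, 1.9, 33.3],"rot":[0.0, 3.0, 0.0]}]
push
[{"jaw":0,"offset":[4.5, 0.0, 10.0],"rot":[0.0, 0.0, 0.0]},
{"jaw":0,"offset":[4.4, 0.0, 10.1],"rot":[0.0, 0.0, 0.0]},
{"jaw":0,"offset":[4.5, 0.0, 10.0],"rot":[0.0, 0.0, 0.0]},
{"jaw":0,"offset":[4.5, 0.0, 10.1],"rot":[0.0, 0.0, 0.0]},
{"jaw":0,"offset":[2.1, 0.0, 4.4],"rot":[0.0, -1.4, 0.0]}]
[{"jaw":0,"offset":[2.0, 0.0, 4.3],"rot":[0.0, -1.5, 0.0]},
{"jaw":0,"offset":[2.0, 0.0, 4.5],"rot":[0.0, -1.4, 0.0]},
{"jaw":0,"offset":[1.9, 0.0, 4.4],"rot":[0.0, -1.5, 0.0]},
{"jaw":0,"offset":[1.8, 0.0, 4.5],"rot":[0.0, -1.4, 0.0]},
{"jaw":0,"offset":[1.7, 0.0, 4.5],"rot":[0.0, -1.5, 0.0]}]
[{"jaw":0,"offset":[1.7, 0.0, 4.6],"rot":[0.0, -1.4, 0.0
[... 410 characters left out ...]
 0.0]},
{"jaw":0,"offset":[1.0, 0.0, 4.7],"rot":[0.0, -1.5, 0.0]},
{"jaw":0,"offset":[1.0, 0.0, 4.8],"rot":[0.0, -1.4, 0.0]}]
[{"jaw":0,"offset":[0.8, 0.0, 4.7],"rot":[0.0, -1.5, 0.0]},
{"jaw":0,"offset":[0.8, 0.0, 4.8],"rot":[0.0, -1.4, 0.0]},
{"jaw":0,"offset":[0.7, 0.0, 4.8],"rot":[0.0, -1.5, 0.0]},
{"jaw":0,"offset":[0.7, 0.0, 4.8],"rot":[0.0, -1.4, 0.0]},
{"jaw":0,"offset":[0.5, 0.0, 4.8],"rot":[0.0, -1.4, 0.0]}]
[{"jaw":0,"offset":[0.5, 0.0, 4.8],"rot":[0.0, -1.5, 0.0]},
{"jaw":0,"offset":[0.4, 0.0, 4.8],"rot":[0.0, -1.4, 0.0]},
{"jaw":0,"offset":[0.3, 0.0, 4.9],"rot":[0.0, -1.5, 0.0]},
{"jaw":0,"offset":[0.2, 0.0, 4.8],"rot":[0.0, -1.4, 0.0]},
{"jaw":0,"offset":[0,0,0],"rot":[0,0,0]}]
```

>>> {"fn": "apply_moves", "kwargs": {"moves": [{"jaw": 0,"offset": [1.5,1.8,33.8],"rot": [0,3.1,0]},{"jaw": 0,"offset": [0,1.9,33.9],"rot": [0,3,0]},{"jaw": 0,"offset": [-2,1.8,33.7],"rot": [0,3.1,0]},{"jaw": 0,"offset": [-4,1.9,33.7],"rot": [0,3.1,0]},{"jaw": 0,"offset": [-6,1.9,33.3],"rot": [0,3,0]}]}}

```text
time_s: 4.03
eef_pos: [0.5409, 0.373, 0.1891]
eef_rot: [-0.286, -0.326, 0.895, -0.104]
wrist_force: [0.4, 1.0, -0.9]
opening: 0.003
grasp_force: 0.0
```

```bash
python3 - <<'E'
from k import *
o=ctrl.get_obs(); print(o['eef_pos'],o['q'].round(2),spot(60,n=.05),(Rq(o['eef_rot']).inv()*down(130,36)).as_rotvec(degrees=True))
im,d,p,T=shot('wrist'); im2,_,_,_=shot('side')
cv2.imwrite('pics/w2.png',np.hstack([cv2.resize(im,(400,250)),cv2.resize(im2[80:230,180:420],(400,250))])[:,:,::-1])
E
```

```text
[0.5408652  0.37296582 0.18913726] [ 0.48  0.86  0.83 -0.14  2.05 -1.81] [0.54762314 0.36787323 0.18259292] [-0.00338995  0.55110265 -0.0169527 ]
```

View pics/w2.png

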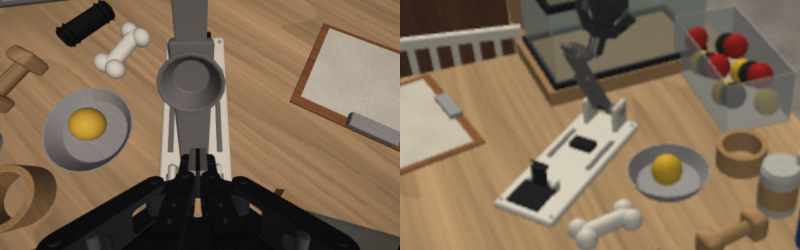

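```bash
python3 - <<'E'
from k import *
for i in range(4):
    o=ctrl.get_obs(); d=o['eef_pos']-spot(60,n=.05); print(o['time_s'],o['eef_pos'].round(4),[round(1000*float(d@w),1) for w in(u,v,Z)],np.abs(o['dq']).max().round(3)); ctrl.camera('top')
E
```

```text
4.125 [0.5387 0.372  0.1844] [-4.2, 8.9, 1.8] 0.064
4.175 [0.5401 0.3727 0.1874] [-2.7, 8.6, 4.8] 0.065
4.225 [0.5413 0.3732 0.1899] [-1.4, 8.2, 7.4] 0.046
4.275 [0.5421 0.3736 0.1917] [-0.6, 8.0, 9.1] 0.029
```

>>> {"fn": "apply_moves", "kwargs": {"moves": [{"jaw": 0,"offset": [0,0,0],"rot": [0,0,0]},{"jaw": 0,"offset": [0,0,0],"rot": [0,0,0]},{"jaw": 0,"offset": [0,0,0],"rot": [0,0,0]},{"jaw": 0,"offset": [0,0,0],"rot": [0,0,0]},{"jaw": 0,"offset": [0,0,0],"rot": [0,0,0]}]}}

```text
time_s: 4.95
eef_pos: [0.5415, 0.3733, 0.1907]
eef_rot: [-0.285, -0.326, 0.895, -0.104]
wrist_force: [-0.3, -0.3, -0.5]
opening: 0.003
grasp_force: 0.0
```

```bash
python3 - <<'E'
from k import *
for i in range(2):
    o=ctrl.get_obs(); d=o['eef_pos']-spot(60,n=.05); print(o['time_s'],o['eef_pos'].round(4),[round(1000*float(d@w),1) for w in(u,v,Z)],np.abs(o['dq']).max().round(3),(Rq(o['eef_rot']).inv()*down(130,36)).as_rotvec(degrees=True)); ctrl.camera('top')
s=plan([(spot(60,n=.03),down(130,36),0,5)])
L=[(spot(60),down(130,36),0,3)]+[(spot(e),down(130,.6*e),0,1) for e in np.linspace(60,0,23)[1:]]
plan(L,start=s)
E
```

```text
4.95 [0.5415 0.3733 0.1907] [-1.2, 8.1, 8.1] 0.002 [ 0.00089986  0.6941256  -0.01013643]
5.0 [0.5415 0.3733 0.1907] [-1.2, 8.1, 8.1] 0.003 [ 0.00261888  0.68829752 -0.01101139]
[{"jaw":0,"offset":[0.5, -1.6, 4.8],"rot":[0.0, 0.1, 0.0]},
{"jaw":0,"offset":[0.6, -1.6, 4.8],"rot":[0.0, 0.2, 0.0]},
{"jaw":0,"offset":[0.5, -1.6, 4.8],"rot":[0.0, 0.1, 0.0]},
{"jaw":0,"offset":[0.5, -1.7, 4.9],"rot":[0.0, 0.1, 0.0]},
{"jaw":0,"offset":[0.5, -1.6, 4.8],"rot":[0.0, 0.2, 0.0]}]
[{"jaw":0,"offset":[3.2, 0.0, 7.3],"rot":[0.0, 0.0, 0.0]},
{"jaw":0,"offset":[3.3, 0.0, 7.3],"rot":[0.0, 0.0, 0.0]},
{"jaw":0,"offset":[3.2, 0.0, 7.3],"rot":[0.0, 0.0, 0.0]},
{"jaw":0,"offset":[2.4, 0.0, 4.9],"rot":[0.0, -1.6, 0.0]},
{"jaw":0,"offset":[2.3, 0.0, 5.0],"rot":[0.0, -1.7, 0.0]}]
[{"jaw":0,"offset":[2.2, 0.0, 5.1],"rot":[0.0, -1.6, 0.0]},
{"jaw":0,"offset":[2.0, 0.0, 5.0],"rot":[0.0, -1.7, 0.0]},
{"jaw":0,"offset":[2.0, 0.0, 5.1],"rot":[0.0, -1.6, 0.0]},
{"jaw":0,"offset":[1.9, 0.0, 5.2],"rot":[0.0, -1.6, 0.0]},
{"jaw":0,"offset":[1.8, 0.0, 5.2],"rot":[0.0, -1.7, 0.0]}]
[{"jaw":0,"offset":[1.7, 0.0, 5.2],"rot":[0.0, -1.6, 0.0]},
{"jaw":0,"offset":[1.6, 0.0, 5.2],"rot":[0.0, -1.6, 0.0]},
{"jaw":0,"offset":[1.5, 0.0, 5.3],"rot":[0.0, -1.7, 0.0]},
{"jaw":0,"offset":[1.4, 0.0, 5.3],"rot":[0.0, -1.6, 0.0]},
{"jaw":0,"offset":[1.3, 0.0, 5.3],"rot":[0.0, -1.6, 0.0]}]
[{"jaw":0,"offset":[1.2, 0.0, 5.4],"rot":[0.0, -1.7, 0.0]},
{"jaw":0,"offset":[1.0, 0.0, 5.3],"rot":[0.0, -1.6, 0.0]},
{"jaw":0,"offset":[1.0, 0.0, 5.4],"rot":[0.0, -1.7, 0.0]},
{"jaw":0,"offset":[0.9, 0.0, 5.4],"rot":[0.0, -1.6, 0.0]},
{"jaw":0,"offset":[0.8, 0.0, 5.5],"rot":[0.0, -1.6, 0.0]}]
[{"jaw":0,"offset":[0.7, 0.0, 5.4],"rot":[0.0, -1.7, 0.0]},
{"jaw":0,"offset":[0.5, 0.0, 5.5],"rot":[0.0, -1.6, 0.0]},
{"jaw":0,"offset":[0.5, 0.0, 5.4],"rot":[0.0, -1.6, 0.0]},
{"jaw":0,"offset":[0.4, 0.0, 5.5],"rot":[0.0, -1.7, 0.0]},
{"jaw":0,"offset":[0.2, 0.0, 5.5],"rot":[0.0, -1.6, 0.0]}]
```

>>> {"fn": "apply_moves", "kwargs": {"moves": [{"jaw": 0,"offset": [0.5,-1.6,4.8],"rot": [0,0.1,0]},{"jaw": 0,"offset": [0.5,-1.6,4.8],"rot": [0,0.2,0]},{"jaw": 0,"offset": [0.5,-1.6,4.8],"rot": [0,0.1,0]},{"jaw": 0,"offset": [0.5,-1.7,4.9],"rot": [0,0.1,0]},{"jaw": 0,"offset": [0.5,-1.6,4.8],"rot": [0,0.2,0]}]}}

```text
time_s: 5.68
eef_pos: [0.5343, 0.3565, 0.1724]
eef_rot: [-0.291, -0.325, 0.894, -0.106]
wrist_force: [-0.2, -1.2, 0.0]
opening: 0.004
grasp_force: 0.0
```

>>> {"fn": "apply_moves", "kwargs": {"moves": [{"jaw": 0,"offset": [3.2,0,7.3],"rot": [0,0,0]},{"jaw": 0,"offset": [3.3,0,7.3],"rot": [0,0,0]},{"jaw": 0,"offset": [3.2,0,7.3],"rot": [0,0,0]},{"jaw": 0,"offset": [2.4,0,4.9],"rot": [0,-1.6,0]},{"jaw": 0,"offset": [2.3,0,5],"rot": [0,-1.7,0]}]}}

```text
time_s: 6.3
eef_pos: [0.5116, 0.3376, 0.1553]
eef_rot: [-0.263, -0.328, 0.902, -0.096]
wrist_force: [4.2, 3.2, -0.4]
opening: 0.006
grasp_force: 1.7
```

>>> {"fn": "apply_moves", "kwargs": {"moves": [{"jaw": 0,"offset": [2.2,0,5.1],"rot": [0,-1.6,0]},{"jaw": 0,"offset": [2,0,5],"rot": [0,-1.7,0]},{"jaw": 0,"offset": [2,0,5.1],"rot": [0,-1.6,0]},{"jaw": 0,"offset": [1.9,0,5.2],"rot": [0,-1.6,0]},{"jaw": 0,"offset": [1.8,0,5.2],"rot": [0,-1.7,0]}]}}

```text
time_s: 6.92
eef_pos: [0.4961, 0.3244, 0.1384]
eef_rot: [-0.197, -0.334, 0.919, -0.072]
wrist_force: [4.0, 3.1, 1.0]
opening: 0.0
grasp_force: 2.2
```

```bash
python3 - <<'E'
from k import *
im2,d,p,T=shot('side'); im,d,p,T=shot('wrist')
o=ctrl.get_obs(); e=np.linspace(60,0,23)[7]; d=o['eef_pos']-spot(e); print(o['eef_pos'].round(4),[round(1000*float(d@w),1) for w in(u,v,Z)],o['wrist_force'],(Rq(o['eef_rot']).inv()*down(130,.6*e)).as_rotvec(degrees=True))
cv2.imwrite('pics/w3.png',np.hstack([cv2.resize(im,(400,250)),cv2.resize(im2[80:230,180:420],(400,250))])[:,:,::-1])
E
```

```text
[0.4956 0.324  0.1386] [0.7, -0.1, 0.8] [4.44489948 4.3105921  1.11474609] [-0.03448859  0.26922876 -0.0236388 ]
```

View pics/w3.png

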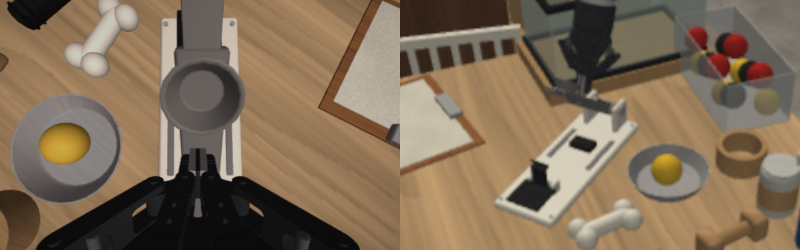

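The throwing arm is coming down with the fingers centred at (197,165), just hinge-side of the cup. I'll keep pressing.

>>> {"fn": "apply_moves", "kwargs": {"moves": [{"jaw": 0,"offset": [1.7,0,5.2],"rot": [0,-1.6,0]},{"jaw": 0,"offset": [1.6,0,5.2],"rot": [0,-1.6,0]},{"jaw": 0,"offset": [1.5,0,5.3],"rot": [0,-1.7,0]},{"jaw": 0,"offset": [1.4,0,5.3],"rot": [0,-1.6,0]},{"jaw": 0,"offset": [1.3,0,5.3],"rot": [0,-1.6,0]}]}}

```text
time_s: 7.65
eef_pos: [0.4836, 0.3139, 0.1172]
eef_rot: [-0.132, -0.339, 0.93, -0.048]
wrist_force: [3.0, 3.4, 3.6]
opening: 0.003
grasp_force: 2.9
```

>>> {"fn": "apply_moves", "kwargs": {"moves": [{"jaw": 0,"offset": [1.2,0,5.4],"rot": [0,-1.7,0]},{"jaw": 0,"offset": [1,0,5.3],"rot": [0,-1.6,0]},{"jaw": 0,"offset": [1,0,5.4],"rot": [0,-1.7,0]},{"jaw": 0,"offset": [0.9,0,5.4],"rot": [0,-1.6,0]},{"jaw": 0,"offset": [0.8,0,5.5],"rot": [0,-1.6,0]}]}}

```text
time_s: 8.28
eef_pos: [0.4756, 0.307, 0.0925]
eef_rot: [-0.065, -0.341, 0.937, -0.024]
wrist_force: [2.9, 2.4, 6.7]
opening: -0.003
grasp_force: 3.6
```

```bash
python3 - <<'E'
from k import *
im2,d,p,T=shot('side'); ctrl.camera('top')
o=ctrl.get_obs(); e=np.linspace(60,0,23)[17]; d=o['eef_pos']-spot(e); print(e,o['eef_pos'].round(4),[round(1000*float(d@w),1) for w in(u,v,Z)],o['wrist_force'],(Rq(o['eef_rot']).inv()*down(130,.6*e)).as_rotvec(degrees=True))
plan([(spot(a),down(130,.6*a),0,1) for a in np.linspace(e,-.4,7)[1:]])
E
```

```text
13.63636363636364 [0.4753 0.3068 0.0923] [1.5, -0.3, 1.3] [2.61004463 3.1431565  7.16485977] [-0.05420148  0.21246736 -0.02361141]
[{"jaw":0,"offset":[1.9, 0.3, 6.2],"rot":[-0.1, -1.2, 0.0]},
{"jaw":0,"offset":[0.5, 0.0, 4.6],"rot":[0.0, -1.4, 0.0]},
{"jaw":0,"offset":[0.4, 0.0, 4.7],"rot":[0.0, -1.4, 0.0]},
{"jaw":0,"offset":[0.4, 0.0, 4.7],"rot":[0.0, -1.4, 0.0]},
{"jaw":0,"offset":[0.3, 0.0, 4.7],"rot":[0.0, -1.4, 0.0]}]
[{"jaw":0,"offset":[0.2, 0.0, 4.7],"rot":[0.0, -1.4, 0.0]},
{"jaw":0,"offset":[0,0,0],"rot":[0,0,0]},
{"jaw":0,"offset":[0,0,0],"rot":[0,0,0]},
{"jaw":0,"offset":[0,0,0],"rot":[0,0,0]},
{"jaw":0,"offset":[0,0,0],"rot":[0,0,0]}]
```

>>> {"fn": "apply_moves", "kwargs": {"moves": [{"jaw": 0,"offset": [1.9,0.3,6.2],"rot": [0,-1.2,0]},{"jaw": 0,"offset": [0.5,0,4.6],"rot": [0,-1.4,0]},{"jaw": 0,"offset": [0.4,0,4.7],"rot": [0,-1.4,0]},{"jaw": 0,"offset": [0.4,0,4.7],"rot": [0,-1.4,0]},{"jaw": 0,"offset": [0.3,0,4.7],"rot": [0,-1.4,0]}]}}

```text
time_s: 9.0
eef_pos: [0.4718, 0.3038, 0.0693]
eef_rot: [-0.008, -0.342, 0.94, -0.004]
wrist_force: [2.1, 2.9, 9.5]
opening: -0.002
grasp_force: 4.9
```

>>> {"fn": "apply_moves", "kwargs": {"moves": [{"jaw": 0,"offset": [0.2,0,4.7],"rot": [0,-1.4,0]},{"jaw": 0,"offset": [0,0,0],"rot": [0,0,0]},{"jaw": 0,"offset": [0,0,0],"rot": [0,0,0]},{"jaw": 0,"offset": [0,0,0],"rot": [0,0,0]},{"jaw": 0,"offset": [0,0,0],"rot": [0,0,0]}]}}

```text
time_s: 9.62
eef_pos: [0.4713, 0.3034, 0.0642]
eef_rot: [0.002, -0.342, 0.94, 0.0]
wrist_force: [1.5, 2.0, 9.5]
opening: 0.004
grasp_force: 4.4
```

```bash
python3 - <<'E'
from k import *
im2,d,p,T=shot('side'); im,d,p,T=shot('wrist')
o=ctrl.get_obs(); d=o['eef_pos']-spot(-.4); print(o['eef_pos'].round(4),[round(1000*float(d@w),1) for w in(u,v,Z)],o['wrist_force'],(Rq(o['eef_rot']).inv()*down(130,0)).as_rotvec(degrees=True))
cv2.imwrite('pics/w4.png',np.hstack([cv2.resize(im,(400,250)),cv2.resize(im2[80:230,180:420],(400,250))])[:,:,::-1])
E
```

```text
[0.4713 0.3034 0.0642] [0.9, -0.3, 1.0] [0.88919643 2.45559561 8.60709853] [-0.08304676  0.26657568 -0.00749481]
```

View pics/w4.png

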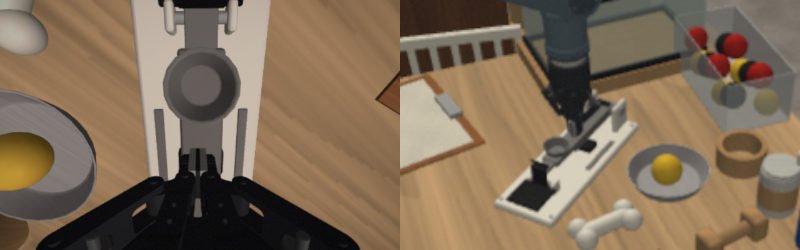

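>>> {"fn": "apply_moves", "kwargs": {"moves": [{"jaw": 0,"offset": [0,0,1.5],"rot": [0,0,0]},{"jaw": 0,"offset": [0,0,0],"rot": [0,0,0]},{"jaw": 0,"offset": [0,0,0],"rot": [0,0,0]},{"jaw": 0,"offset": [0,0,-1],"rot": [0,0,0]},{"jaw": 0,"offset": [0,0,-1],"rot": [0,0,0]}]}}

```text
time_s: 10.35
eef_pos: [0.4713, 0.3034, 0.0647]
eef_rot: [0.002, -0.342, 0.94, 0.0]
wrist_force: [2.2, 2.7, 8.3]
opening: -0.0
grasp_force: 4.4
```

>>> {"fn": "apply_moves", "kwargs": {"moves": [{"jaw": 0,"offset": [0,0,-1],"rot": [0,0,0]},{"jaw": 0,"offset": [0,0,-1],"rot": [0,0,0]},{"jaw": 0,"offset": [0,0,-1],"rot": [0,0,0]},{"jaw": 0,"offset": [0,0,-1],"rot": [0,0,0]},{"jaw": 0,"offset": [0,0,-1],"rot": [0,0,0]}]}}

```text
time_s: 10.98
eef_pos: [0.4701, 0.3027, 0.0684]
eef_rot: [0.001, -0.342, 0.94, -0.0]
wrist_force: [3.0, 1.2, 1.9]
opening: 0.004
grasp_force: 1.6
```

>>> {"fn": "apply_moves", "kwargs": {"moves": [{"jaw": 0,"offset": [0,0,-1],"rot": [0,0,0]},{"jaw": 0,"offset": [0,0,-1],"rot": [0,0,0]},{"jaw": 0,"offset": [0,0,-1],"rot": [0,0,0]},{"jaw": 0,"offset": [0,0,0],"rot": [0,0,0]},{"jaw": 0,"offset": [0,0,0],"rot": [0,0,0]}]}}

```text
time_s: 11.6
eef_pos: [0.4688, 0.3022, 0.0701]
eef_rot: [-0.0, -0.342, 0.94, -0.0]
wrist_force: [-0.2, -0.2, 0.6]
opening: 0.001
grasp_force: 0.0
```

```bash
python3 - <<'E'
from k import *
o=ctrl.get_obs()
plan([(o['eef_pos']+.04*Z,down(130),0,2),(o['eef_pos']+.13*Z,down(130),.5,3),((.6075,.169,.20),down(130),.9,5)],wmax=8)
E
```

```text
[{"jaw":0,"offset":[0.0, 0.0, -20.0],"rot":[0.0, 0.0, 0.0]},
{"jaw":0,"offset":[0.0, 0.0, -20.0],"rot":[0.0, 0.0, 0.0]},
{"jaw":0.5,"offset":[0.0, 0.0, -30.0],"rot":[0.0, 0.0, 0.0]},
{"jaw":0.5,"offset":[0.1, 0.0, -30.0],"rot":[0.0, 0.0, 0.0]},
{"jaw":0.5,"offset":[0.0, 0.0, -30.0],"rot":[0.0, 0.0, 0.0]}]
[{"jaw":0.9,"offset":[-4.1, -38.2, 0.0],"rot":[0.0, 0.0, 0.0]},
{"jaw":0.9,"offset":[-4.2, -38.3, 0.0],"rot":[0.0, 0.0, 0.0]},
{"jaw":0.9,"offset":[-4.1, -38.2, 0.0],"rot":[0.0, 0.0, 0.0]},
{"jaw":0.9,"offset":[-4.1, -38.3, 0.0],"rot":[0.0, 0.0, 0.0]},
{"jaw":0.9,"offset":[-4.2, -38.2, 0.0],"rot":[0.0, 0.0, 0.0]}]
```

>>> {"fn": "apply_moves", "kwargs": {"moves": [{"jaw": 0,"offset": [0,0,-20],"rot": [0,0,0]},{"jaw": 0,"offset": [0,0,-20],"rot": [0,0,0]},{"jaw": 0.5,"offset": [0,0,-30],"rot": [0,0,0]},{"jaw": 0.5,"offset": [0,0,-30],"rot": [0,0,0]},{"jaw": 0.5,"offset": [0,0,-30],"rot": [0,0,0]}]}}

```text
time_s: 12.22
eef_pos: [0.4688, 0.3023, 0.2012]
eef_rot: [-0.0, -0.342, 0.94, -0.0]
wrist_force: [0.0, 0.9, -0.4]
opening: 0.501
grasp_force: 0.0
```

>>> {"fn": "apply_moves", "kwargs": {"moves": [{"jaw": 0.9,"offset": [-4,-38,0],"rot": [0,0,0]},{"jaw": 0.9,"offset": [-4,-44,0],"rot": [0,0,0]},{"jaw": 0.9,"offset": [-4,-44,0],"rot": [0,0,0]},{"jaw": 0.9,"offset": [-4,-40,0],"rot": [0,0,0]},{"jaw": 0.9,"offset": [-4,-25,0],"rot": [0,0,0]}]}}

```text
time_s: 12.85
eef_pos: [0.6082, 0.1674, 0.2002]
eef_rot: [-0.0, -0.341, 0.94, -0.0]
wrist_force: [-0.9, 0.8, 0.1]
opening: 0.898
grasp_force: 0.0
```

>>> {"fn": "apply_moves", "kwargs": {"moves": [{"jaw": 0.9,"offset": [0,0,0],"rot": [0,0,0]},{"jaw": 0.9,"offset": [0,0,0],"rot": [0,0,0]},{"jaw": 0.9,"offset": [0,0,0],"rot": [0,0,0]},{"jaw": 0.9,"offset": [0,0,0],"rot": [0,0,0]},{"jaw": 0.9,"offset": [0,0,0],"rot": [0,0,0]}]}}

```text
time_s: 13.48
eef_pos: [0.6069, 0.1693, 0.2006]
eef_rot: [0.0, -0.342, 0.94, -0.0]
wrist_force: [-0.2, 0.1, -0.2]
opening: 0.901
grasp_force: 0.0
```

```bash
cat > ball.py <<'E'
from m import *
def fit(P,r=.03):
    from scipy.optimize import least_squares
    s=least_squares(lambda c:np.linalg.norm(P-c,axis=1)-r,P.mean(0)-[0,0,.015],loss='soft_l1',f_scale=.002); return s.x,np.sqrt(2*s.cost/len(P))
def ball(n):
    im,d,p,T=shot(n); W=cloud(d,p,T); r=ctrl.outline_of(n,'ball')[0]; P=W[cv2.erode(r['region'].astype(np.uint8),np.ones((3,3)))>0]; P=P[~np.isnan(P[:,0])]
    P=P[(P[:,2]>np.median(P[:,2])-.03)]
    return r['score'],len(P),*fit(P)
E
python3 - <<'E'
from k import *; from ball import *
for n in('wrist','top'): print(n,*ball(n))
im,_,_,_=shot('wrist'); im2,_,_,_=shot('side')
cv2.imwrite('pics/w5.png',np.hstack([cv2.resize(im,(400,250)),cv2.resize(im2[80:230,180:420],(400,250))])[:,:,::-1])
o=ctrl.get_obs(); print(o['eef_pos'])
E
```

```text
wrist 0.8 2133 [0.60909565 0.1717268  0.03342551] 0.0005227461743473174
top 0.69 170 [0.60955331 0.17221154 0.0341656 ] 0.0012526970656671348
[0.60715201 0.16887063 0.20042486]
```

View pics/w5.png

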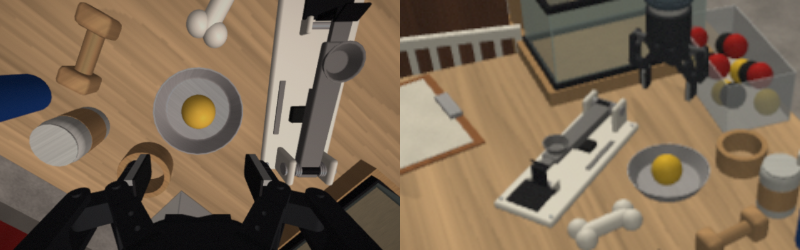

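```bash
python3 - <<'E'
from k import *
plan([((.609,.1717,.06),down(130),.9,4),((.609,.1717,.010),down(130),.9,4),((.609,.1717,.010),down(130),0,2)])
E
```

```text
[{"jaw":0.9,"offset":[-0.8, 0.2, 35.1],"rot":[0.0, 0.0, 0.0]},
{"jaw":0.9,"offset":[-0.8, 0.3, 35.1],"rot":[0.0, 0.0, 0.0]},
{"jaw":0.9,"offset":[-0.8, 0.2, 35.1],"rot":[0.0, 0.0, 0.0]},
{"jaw":0.9,"offset":[-0.8, 0.3, 35.1],"rot":[0.0, 0.0, 0.0]},
{"jaw":0.9,"offset":[0.0, 0.0, 12.5],"rot":[0.0, 0.0, 0.0]}]
[{"jaw":0.9,"offset":[0.0, 0.0, 12.5],"rot":[0.0, 0.0, 0.0]},
{"jaw":0.9,"offset":[0.0, 0.0, 12.5],"rot":[0.0, 0.0, 0.0]},
{"jaw":0.9,"offset":[0.0, 0.0, 12.5],"rot":[0.0, 0.0, 0.0]},
{"jaw":0,"offset":[0.0, 0.0, 0.0],"rot":[0.0, 0.0, 0.0]},
{"jaw":0,"offset":[0.0, 0.0, 0.0],"rot":[0.0, 0.0, 0.0]}]
```

>>> {"fn": "apply_moves", "kwargs": {"moves": [{"jaw": 0.9,"offset": [-0.8,0.2,35],"rot": [0,0,0]},{"jaw": 0.9,"offset": [-0.8,0.3,35],"rot": [0,0,0]},{"jaw": 0.9,"offset": [-0.8,0.2,35],"rot": [0,0,0]},{"jaw": 0.9,"offset": [-0.8,0.3,35],"rot": [0,0,0]},{"jaw": 0.9,"offset": [0,0,12.5],"rot": [0,0,0]}]}}

```text
time_s: 14.4
eef_pos: [0.6073, 0.1715, 0.0454]
eef_rot: [-0.002, -0.342, 0.94, 0.0]
wrist_force: [-0.7, 0.0, -0.2]
opening: 0.904
grasp_force: 0.0
```

>>> {"fn": "apply_moves", "kwargs": {"moves": [{"jaw": 0.9,"offset": [0,0,12.5],"rot": [0,0,0]},{"jaw": 0.9,"offset": [0,0,12.5],"rot": [0,0,0]},{"jaw": 0.9,"offset": [0,0,12.5],"rot": [0,0,0]},{"jaw": 0.9,"offset": [0,0,0],"rot": [0,0,0]},{"jaw": 0,"offset": [0,0,0],"rot": [0,0,0]}]}}

```text
time_s: 15.02
eef_pos: [0.6093, 0.1717, 0.0108]
eef_rot: [0.0, -0.342, 0.94, -0.0]
wrist_force: [-0.2, 0.3, 0.3]
opening: 0.709
grasp_force: 0.0
```

>>> {"fn": "apply_moves", "kwargs": {"moves": [{"jaw": 0,"offset": [0,0,0],"rot": [0,0,0]},{"jaw": 0,"offset": [0,0,0],"rot": [0,0,0]},{"jaw": 0,"offset": [0,0,-20],"rot": [0,0,0]},{"jaw": 0,"offset": [0,0,-40],"rot": [0,0,0]},{"jaw": 0,"offset": [0,0,-40],"rot": [0,0,0]}]}}

```text
time_s: 15.65
eef_pos: [0.6086, 0.1718, 0.1123]
eef_rot: [-0.0, -0.342, 0.94, 0.0]
wrist_force: [1.0, -0.1, 0.1]
opening: 0.678
grasp_force: 64.1
```

>>> {"fn": "apply_moves", "kwargs": {"moves": [{"jaw": 0,"offset": [0,0,-40],"rot": [0,0,0]},{"jaw": 0,"offset": [0,0,-20],"rot": [0,0,0]},{"jaw": 0,"offset": [0,0,0],"rot": [0,0,0]},{"jaw": 0,"offset": [0,0,0],"rot": [0,0,0]},{"jaw": 0,"offset": [0,0,0],"rot": [0,0,0]}]}}

```text
time_s: 16.27
eef_pos: [0.6077, 0.1716, 0.1681]
eef_rot: [-0.002, -0.342, 0.94, 0.0]
wrist_force: [-0.7, 0.4, -1.6]
opening: 0.676
grasp_force: 64.1
```

```bash
python3 - <<'E'
from k import *; from ball import *
im,d,p,T=shot('wrist'); W=cloud(d,p,T); r=ctrl.outline_of('wrist','ball')
o=ctrl.get_obs(); print(o['eef_pos'],o['opening'],o['grasp_force'])
for q in r[:2]:
    P=W[q['region']]; P=P[~np.isnan(P[:,0])]; print(q['score'],len(P),P.min(0) if len(P) else 0,P.max(0) if len(P) else 0)
for n in('side','top'): 
    try: print(ball(n))
    except Exception as e: print(n,e)
# launcher near: cup rim from wrist/top
Wt=cloud(*shot('top')[1:])
np.save('top2.npy',Wt); np.save('w2.npy',W)
c=spot(1.96,.18,.024); print(c)
for X in(Wt,W):
    X=X.reshape(-1,3); X=X[~np.isnan(X[:,0])]; Q=X[(np.linalg.norm(X[:,:2]-c[:2],axis=1)<.05)&(np.abs(X[:,2]-c[2])<.006)]
    print(len(Q)); 
    if len(Q)>5: print(cv2.minEnclosingCircle((Q[:,:2]*1000).astype(np.float32)),np.median(Q[:,2]),((Q-c)@u).min(),((Q-c)@u).max(),((Q-c)@v).min(),((Q-c)@v).max())
E
```

```text
[0.60821044 0.17157025 0.16880763] 0.6765913792491742 64.11167621612549
0.64 13501 [ 0.57749472  0.14145022 -0.00066032] [0.79379809 0.3340576  0.22113353]
(0.76, 219, array([0.60575669, 0.169018  , 0.18859205]), np.float64(0.0019522171283084672))
(0.49, 18, array([0.60732598, 0.17496333, 0.19800125]), np.float64(0.0006460704087931331))
[0.42132147 0.26189355 0.08814228]
0
2106
((424.28143310546875, 267.25640869140625), 27.552894592285156) 0.08661991722517358 -0.02102215795926142 0.030898257605019963 -0.02519467550544322 0.029628788514936052
```

```bash
python3 - <<'E'
from k import *
plan([((.56,.215,.20),down(130),0,2),((.478,.312,.20),down(130),0,4)])
E
```

```text
[{"jaw":0,"offset":[4.8, 32.3, -14.9],"rot":[0.0, 0.0, 0.0]},
{"jaw":0,"offset":[4.8, 32.3, -14.9],"rot":[0.0, 0.0, 0.0]},
{"jaw":0,"offset":[0.1, 31.8, 0.0],"rot":[0.0, 0.0, 0.0]},
{"jaw":0,"offset":[0.2, 31.7, 0.0],"rot":[0.0, 0.0, 0.0]},
{"jaw":0,"offset":[0.1, 31.8, 0.0],"rot":[0.0, 0.0, 0.0]}]
[{"jaw":0,"offset":[0.1, 31.7, 0.0],"rot":[0.0, 0.0, 0.0]},
{"jaw":0,"offset":[0,0,0],"rot":[0,0,0]},
{"jaw":0,"offset":[0,0,0],"rot":[0,0,0]},
{"jaw":0,"offset":[0,0,0],"rot":[0,0,0]},
{"jaw":0,"offset":[0,0,0],"rot":[0,0,0]}]
```

>>> {"fn": "apply_moves", "kwargs": {"moves": [{"jaw": 0,"offset": [4.8,32,-15],"rot": [0,0,0]},{"jaw": 0,"offset": [4.8,32,-15],"rot": [0,0,0]},{"jaw": 0,"offset": [0,32,0],"rot": [0,0,0]},{"jaw": 0,"offset": [0,32,0],"rot": [0,0,0]},{"jaw": 0,"offset": [0,32,0],"rot": [0,0,0]}]}}

```text
time_s: 17.25
eef_pos: [0.4982, 0.2888, 0.2006]
eef_rot: [0.0, -0.342, 0.94, -0.0]
wrist_force: [0.7, 0.2, -0.3]
opening: 0.675
grasp_force: 64.1
```

>>> {"fn": "apply_moves", "kwargs": {"moves": [{"jaw": 0,"offset": [0,20,0],"rot": [0,0,0]},{"jaw": 0,"offset": [0,12,0],"rot": [0,0,0]},{"jaw": 0,"offset": [0,0,0],"rot": [0,0,0]},{"jaw": 0,"offset": [0,0,0],"rot": [0,0,0]},{"jaw": 0,"offset": [0,0,0],"rot": [0,0,0]}]}}

```text
time_s: 17.88
eef_pos: [0.4788, 0.312, 0.2004]
eef_rot: [0.0, -0.341, 0.94, -0.0]
wrist_force: [-0.3, 0.2, -0.6]
opening: 0.678
grasp_force: 64.2
```

```bash
python3 - <<'E'
from k import *; from ball import *
im,d,p,T=shot('wrist','w6.png'); W=cloud(d,p,T); np.save('w6.npy',W)
o=ctrl.get_obs(); print(o['eef_pos'],o['opening'],o['grasp_force'],np.abs(o['dq']).max())
c=spot(1.96,.18,.024)
X=W.reshape(-1,3); X=X[~np.isnan(X[:,0])]; Q=X[(np.linalg.norm(X[:,:2]-c[:2],axis=1)<.05)&(np.abs(X[:,2]-c[2])<.004)]
print(c,len(Q),cv2.minEnclosingCircle((Q[:,:2]*1000).astype(np.float32)),np.percentile(Q[:,2],[5,50,95]),np.percentile((Q-c)@u,[0,1,99,100]),np.percentile((Q-c)@v,[0,1,99,100]))
B=X[(X[:,2]>.012)&(X[:,2]<.02)&(np.abs((X-H)@v)<.08)&((X-H)@u<.06)]; print('base v extents',np.percentile((B-H)@v,[.5,99.5]),np.median(B[:,2]),'u',np.percentile((B-H)@u,[.5,99.5]))
E
```

```text
[0.47872653 0.31204465 0.2003316 ] 0.6750364541184255 64.15711641311646 0.002364701485243293
[0.42132147 0.26189355 0.08814228] 1236 ((423.45233154296875, 266.88714599609375), 26.60239601135254) [0.08464836 0.08736904 0.08908812] [-0.02172548 -0.02090463  0.03021761  0.03120388] [-0.02345934 -0.02304628  0.02765086  0.02797411]
base v extents [-0.06174267  0.06578335] 0.015758647122938202 u [-0.27157499 -0.03455848]
```

View pics/w6.png

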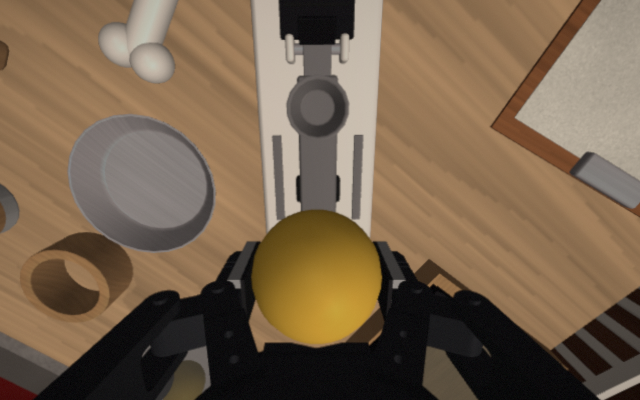

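```bash
python3 - <<'E'
from k import *; from ball import *
W=np.load('w6.npy'); m=np.zeros((400,640),np.uint8); cv2.circle(m,(317,270),52,1,-1); P=W[m>0]; P=P[~np.isnan(P[:,0])]
c,e=fit(P); d=c-ctrl.get_obs()['eef_pos']; print(c,e,[round(1000*float(d@w),1) for w in(u,v,Z)])
t=np.array([.4234,.2669,0]); t=t-u*float(d@u)
plan([(t+.20*Z,down(130),0,4),(t+.13*Z,down(130),0,3),(t+.100*Z,down(130),0,3)])
E
```

```text
[0.47872637 0.31188134 0.22235335] 0.0005212290625962947 [-0.1, -0.1, 22.0]
[{"jaw":0,"offset":[17.8, 0.2, 0.1],"rot":[0.0, 0.0, 0.0]},
{"jaw":0,"offset":[17.8, 0.2, 0.1],"rot":[0.0, 0.0, 0.0]},
{"jaw":0,"offset":[17.9, 0.3, 0.1],"rot":[0.0, 0.0, -0.1]},
{"jaw":0,"offset":[17.8, 0.2, 0.0],"rot":[0.0, 0.0, 0.0]},
{"jaw":0,"offset":[0.0, 0.0, 23.3],"rot":[0.0, 0.0, 0.0]}]
[{"jaw":0,"offset":[0.0, 0.0, 23.4],"rot":[0.0, 0.0, 0.0]},
{"jaw":0,"offset":[0.0, 0.0, 23.3],"rot":[0.0, 0.0, 0.0]},
{"jaw":0,"offset":[0.0, 0.0, 10.0],"rot":[0.0, 0.0, 0.0]},
{"jaw":0,"offset":[0.0, 0.0, 10.0],"rot":[0.0, 0.0, 0.0]},
{"jaw":0,"offset":[0.0, 0.0, 10.0],"rot":[0.0, 0.0, 0.0]}]
```

>>> {"fn": "apply_moves", "kwargs": {"moves": [{"jaw": 0,"offset": [18,0.2,0],"rot": [0,0,0]},{"jaw": 0,"offset": [22,0.2,0],"rot": [0,0,0]},{"jaw": 0,"offset": [18,0.3,0.3],"rot": [0,0,0]},{"jaw": 0,"offset": [13.3,0.2,0],"rot": [0,0,0]},{"jaw": 0,"offset": [0,0,23],"rot": [0,0,0]}]}}

```text
time_s: 18.55
eef_pos: [0.4242, 0.2674, 0.1788]
eef_rot: [0.002, -0.342, 0.94, -0.0]
wrist_force: [1.3, 0.7, -0.2]
opening: 0.676
grasp_force: 64.2
```

>>> {"fn": "apply_moves", "kwargs": {"moves": [{"jaw": 0,"offset": [0,0,30],"rot": [0,0,0]},{"jaw": 0,"offset": [0,0,27],"rot": [0,0,0]},{"jaw": 0,"offset": [0,0,15],"rot": [0,0,0]},{"jaw": 0,"offset": [0,0,5],"rot": [0,0,0]},{"jaw": 0,"offset": [0,0,0],"rot": [0,0,0]}]}}

```text
time_s: 19.18
eef_pos: [0.4235, 0.2676, 0.1005]
eef_rot: [0.0, -0.342, 0.94, -0.0]
wrist_force: [0.0, 0.2, -0.2]
opening: 0.678
grasp_force: 64.2
```

>>> {"fn": "apply_moves", "kwargs": {"moves": [{"jaw": 0,"offset": [0,0,0],"rot": [0,0,0]},{"jaw": 0,"offset": [0,0,3],"rot": [0,0,0]},{"jaw": 0,"offset": [0,0,3],"rot": [0,0,0]},{"jaw": 0,"offset": [0,0,3],"rot": [0,0,0]},{"jaw": 0,"offset": [0,0,2],"rot": [0,0,0]}]}}

```text
time_s: 19.8
eef_pos: [0.4229, 0.2674, 0.0888]
eef_rot: [-0.0, -0.342, 0.94, -0.0]
wrist_force: [0.6, -0.4, -1.4]
opening: 0.679
grasp_force: 64.2
```

```bash
python3 - <<'E'
from k import *
ctrl.camera('top'); ctrl.camera('top')
o=ctrl.get_obs(); d=o['eef_pos']-[.4234,.2669,.0865]; print(o['eef_pos'],[round(1000*float(d@w),1) for w in(u,v,Z)],o['wrist_force'],o['dq'].round(3))
E
```

```text
[0.42279281 0.2674002  0.08875294] [-0.1, 0.8, 2.3] [-0.03450721 -0.25699075 -2.09162267] [ 0.    -0.003 -0.005 -0.001  0.004 -0.001]
```

>>> {"fn": "apply_moves", "kwargs": {"moves": [{"jaw": 0,"offset": [0,-0.8,1],"rot": [0,0,0]},{"jaw": 0,"offset": [0,0,1],"rot": [0,0,0]},{"jaw": 0,"offset": [0,0,0],"rot": [0,0,0]},{"jaw": 0,"offset": [0,0,0],"rot": [0,0,0]},{"jaw": 0,"offset": [0,0,0],"rot": [0,0,0]}]}}

```text
time_s: 20.52
eef_pos: [0.4236, 0.2669, 0.0871]
eef_rot: [0.0, -0.342, 0.94, -0.0]
wrist_force: [-0.1, 0.0, -0.9]
opening: 0.677
grasp_force: 64.2
```

>>> {"fn": "apply_moves", "kwargs": {"moves": [{"jaw": 0,"offset": [0,0,1],"rot": [0,0,0]},{"jaw": 0,"offset": [0,0,0],"rot": [0,0,0]},{"jaw": 0.75,"offset": [0,0,0],"rot": [0,0,0]},{"jaw": 0.8,"offset": [0,0,0],"rot": [0,0,0]},{"jaw": 0.95,"offset": [0,0,0],"rot": [0,0,0]}]}}

```text
time_s: 21.15
eef_pos: [0.4236, 0.2669, 0.0861]
eef_rot: [0.0, -0.342, 0.94, -0.0]
wrist_force: [0.4, 0.5, -0.1]
opening: 0.943
grasp_force: 0.0
```

>>> {"fn": "apply_moves", "kwargs": {"moves": [{"jaw": 0.95,"offset": [0,0,0],"rot": [0,0,0]},{"jaw": 0.95,"offset": [0,0,0],"rot": [0,0,0]},{"jaw": 0.95,"offset": [0,0,-10],"rot": [0,0,0]},{"jaw": 0.95,"offset": [0,0,-20],"rot": [0,0,0]},{"jaw": 0.95,"offset": [0,0,-40],"rot": [0,0,0]}]}}

```text
time_s: 21.78
eef_pos: [0.4224, 0.2664, 0.156]
eef_rot: [-0.002, -0.342, 0.94, -0.0]
wrist_force: [0.5, 0.1, -0.2]
opening: 0.956
grasp_force: 0.0
```

>>> {"fn": "apply_moves", "kwargs": {"moves": [{"jaw": 0.95,"offset": [0,0,-40],"rot": [0,0,0]},{"jaw": 0.95,"offset": [0,0,-20],"rot": [0,0,0]},{"jaw": 0.95,"offset": [0,0,0],"rot": [0,0,0]},{"jaw": 0.95,"offset": [0,0,0],"rot": [0,0,0]},{"jaw": 0.95,"offset": [0,0,0],"rot": [0,0,0]}]}}

```text
time_s: 22.4
eef_pos: [0.4227, 0.2666, 0.2147]
eef_rot: [-0.001, -0.342, 0.94, -0.0]
wrist_force: [0.2, 0.5, 0.0]
opening: 0.948
grasp_force: 0.0
```

```bash
python3 - <<'E'
from k import *; from ball import *
print(spot(1.96,.18,.0435),ctrl.get_obs()['eef_pos'])
for n in('wrist','side'): print(n,*ball(n))
# toys, fresh top view
W=cloud(*shot('top')[1:]); im2,_,_,_=shot('side'); cv2.imwrite('pics/s7.png',im2[60:380,160:560,::-1])
for nm,c,z1 in [('bone',(.453,.088),.06),('dumb',(.647,-.026),.07),('stick',(.455,-.03),.06)]:
    P=sel(W,c,.085,.012,z1); print(nm,len(P),*rect(P))
E
```

```text
[0.42183238 0.26232225 0.10763087] [0.42273491 0.266591   0.2147256 ]
wrist 0.79 3257 [0.42433133 0.26751972 0.10700261] 0.00047805697283962204
side 0.84 221 [0.42214493 0.26534956 0.10508977] 0.0018499473214645197
bone 748 [454.6  89.1] [ 67.9 131. ] 10.3
dumb 591 [647.2 -25.5] [ 50.2 127.1] 11.5
stick 524 [456.9 -29.2] [ 34.2 133.3] 174.8
```

View pics/s7.png

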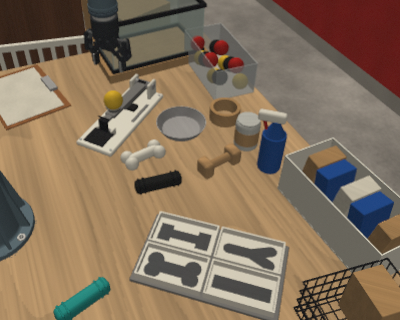

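Ball sits in the cup at (113,99) and the arm is set. Next, the bone.

```bash
cat > toys.py <<'E'
from k import *; from m import *
def look(n,c,rad=.085,z0=.012,z1=.07):
    im,d,p,T=shot(n); W=cloud(d,p,T); P=sel(W,c,rad,z0,z1); return (len(P),)+rect(P)
E
python3 - <<'E'
from toys import *
W=cloud(*shot('top')[1:]); P=sel(W,(.483,-.3165),.215,.005,.04); print(rect(P))
P=sel(W,(.483,-.3165),.215,.027,.04); print(rect(P))
a=np.radians(-39.8);X=np.array([np.cos(a),np.sin(a)]);Y=np.array([-X[1],X[0]])
Q=(P[:,:2]-[.483,-.3165])
hx=np.histogram(Q@X,bins=np.arange(-.176,.177,.004)); hy=np.histogram(Q@Y,bins=np.arange(-.108,.109,.004))
print([(round(b*1000),c) for c,b in zip(*hx) if c>25]); print([(round(b*1000),c) for c,b in zip(*hy) if c>40])
s=plan([((.4546,.0891,.15),down(100.3),.7,5)])
plan([((.4546,.0891,.005),down(100.3),.7,5)],start=s)
E
```

```text
(array([ 484.7, -312.3]), array([394.1, 411.3]), np.float32(1.7))
(array([ 501.2, -330.8]), array([192.1, 371.4]), np.float32(140.1))
[(-164, np.int64(61)), (-160, np.int64(41)), (-12, np.int64(32)), (-8, np.int64(84)), (0, np.int64(71)), (4, np.int64(44)), (152, np.int64(76)), (156, np.int64(55))]
[(-96, np.int64(67)), (-92, np.int64(133)), (-8, np.int64(81)), (-4, np.int64(104)), (4, np.int64(137)), (92, np.int64(129))]
[{"jaw":0.7,"offset":[18.1, -31.2, 13.2],"rot":[0.0, 0.0, 5.9]},
{"jaw":0.7,"offset":[14.7, -33.0, 13.1],"rot":[0.0, 0.0, 6.0]},
{"jaw":0.7,"offset":[11.3, -34.3, 13.2],"rot":[0.0, 0.0, 5.9]},
{"jaw":0.7,"offset":[7.6, -35.2, 13.2],"rot":[0.0, 0.0, 6.0]},
{"jaw":0.7,"offset":[3.9, -35.9, 13.2],"rot":[0.0, 0.0, 5.9]}]
[{"jaw":0.7,"offset":[0.0, 0.0, 29.0],"rot":[0.0, 0.0, 0.0]},
{"jaw":0.7,"offset":[0.0, 0.0, 29.0],"rot":[0.0, 0.0, 0.0]},
{"jaw":0.7,"offset":[0.0, 0.0, 29.0],"rot":[0.0, 0.0, 0.0]},
{"jaw":0.7,"offset":[0.0, 0.0, 29.0],"rot":[0.0, 0.0, 0.0]},
{"jaw":0.7,"offset":[0.0, 0.0, 29.0],"rot":[0.0, 0.0, 0.0]}]
```

>>> {"fn": "apply_moves", "kwargs": {"moves": [{"jaw": 0.7,"offset": [18,-31,13],"rot": [0,0,5.9]},{"jaw": 0.7,"offset": [15,-33,13],"rot": [0,0,6]},{"jaw": 0.7,"offset": [11,-34,13],"rot": [0,0,5.9]},{"jaw": 0.7,"offset": [7.6,-35,13],"rot": [0,0,6]},{"jaw": 0.7,"offset": [4,-36,13],"rot": [0,0,5.9]}]}}

```text
time_s: 23.38
eef_pos: [0.4547, 0.0885, 0.1509]
eef_rot: [0.0, -0.088, 0.996, -0.0]
wrist_force: [1.0, 0.2, 0.3]
opening: 0.706
grasp_force: 0.0
```

>>> {"fn": "apply_moves", "kwargs": {"moves": [{"jaw": 0.7,"offset": [0,0,0],"rot": [0,0,0]},{"jaw": 0.7,"offset": [0,0,0],"rot": [0,0,0]},{"jaw": 0.7,"offset": [0,0,0],"rot": [0,0,0]},{"jaw": 0.7,"offset": [0,0,0],"rot": [0,0,0]},{"jaw": 0.7,"offset": [0,0,0],"rot": [0,0,0]}]}}

```text
time_s: 24.0
eef_pos: [0.4545, 0.0902, 0.1513]
eef_rot: [0.0, -0.09, 0.996, -0.0]
wrist_force: [0.1, -0.2, -0.3]
opening: 0.702
grasp_force: 0.0
```

```bash
python3 - <<'E'
from toys import *
print(look('wrist',(.4546,.0891)),look('top',(.4546,.0891)),ctrl.get_obs()['eef_pos'])
plan([((.4546,.0891,.005),down(100.3),.7,5)])
E
```

```text
(6770, array([453.2,  88.8]), array([ 68.9, 128. ]), np.float32(10.6)) (68, array([405.5,  80.4]), array([25.4, 68.2]), np.float32(99.3)) [0.45440861 0.08997741 0.15120045]
[{"jaw":0.7,"offset":[0.0, -0.2, 29.2],"rot":[0.0, 0.0, 0.0]},
{"jaw":0.7,"offset":[0.0, -0.2, 29.3],"rot":[0.0, 0.0, 0.0]},
{"jaw":0.7,"offset":[0.0, -0.1, 29.2],"rot":[0.0, 0.0, 0.0]},
{"jaw":0.7,"offset":[0.0, -0.2, 29.3],"rot":[0.0, 0.0, 0.0]},
{"jaw":0.7,"offset":[0.0, -0.2, 29.2],"rot":[0.0, 0.0, 0.0]}]
```

>>> {"fn": "apply_moves", "kwargs": {"moves": [{"jaw": 0.7,"offset": [0,-0.3,30],"rot": [0,0,0]},{"jaw": 0.7,"offset": [0,-0.3,40],"rot": [0,0,0]},{"jaw": 0.7,"offset": [0,-0.3,40],"rot": [0,0,0]},{"jaw": 0.7,"offset": [0,0,26],"rot": [0,0,0]},{"jaw": 0.7,"offset": [0,0,10],"rot": [0,0,0]}]}}

```text
time_s: 24.72
eef_pos: [0.4534, 0.0889, 0.0036]
eef_rot: [-0.001, -0.09, 0.996, 0.0]
wrist_force: [0.4, -0.2, 0.2]
opening: 0.7
grasp_force: 0.0
```

>>> {"fn": "apply_moves", "kwargs": {"moves": [{"jaw": 0.7,"offset": [0,0,0],"rot": [0,0,0]},{"jaw": 0,"offset": [0,0,0],"rot": [0,0,0]},{"jaw": 0,"offset": [0,0,0],"rot": [0,0,0]},{"jaw": 0,"offset": [0,0,0],"rot": [0,0,0]},{"jaw": 0,"offset": [0,0,0],"rot": [0,0,0]}]}}

```text
time_s: 25.35
eef_pos: [0.456, 0.0887, 0.0065]
eef_rot: [0.001, -0.09, 0.996, -0.0]
wrist_force: [-0.8, -0.0, 6.3]
opening: 0.357
grasp_force: 58.9
```

```bash
python3 - <<'E'
from toys import *
o=ctrl.get_obs(); print(o['eef_pos'],o['opening'],o['grasp_force'])
z0=o['eef_pos'][2]; g=o['eef_pos'].copy(); g[2]=.13
plan([(g,down(100.3),0,4),((.3865,-.3011,.13),down(50.2),0,9)])
E
```

```text
[0.45598129 0.08866589 0.00649419] 0.3566332629848716 58.9342725276947
[{"jaw":0,"offset":[-0.1, 0.0, -30.9],"rot":[0.0, 0.0, 0.0]},
{"jaw":0,"offset":[-0.1, -0.1, -30.9],"rot":[0.0, 0.1, 0.0]},
{"jaw":0,"offset":[0.0, 0.0, -30.8],"rot":[0.0, 0.0, 0.0]},
{"jaw":0,"offset":[0.0, 0.0, -30.9],"rot":[-0.1, 0.1, 0.0]},
{"jaw":0,"offset":[15.3, -41.2, 0.0],"rot":[0.0, 0.0, 5.6]}]
[{"jaw":0,"offset":[11.3, -42.6, 0.0],"rot":[0.0, 0.0, 5.5]},
{"jaw":0,"offset":[7.1, -43.4, -0.1],"rot":[0.0, 0.0, 5.6]},
{"jaw":0,"offset":[2.8, -43.9, 0.0],"rot":[0.0, 0.0, 5.6]},
{"jaw":0,"offset":[-1.4, -43.9, 0.0],"rot":[0.0, 0.0, 5.5]},
{"jaw":0,"offset":[-5.7, -43.7, 0.0],"rot":[0.0, 0.0, 5.6]}]
[{"jaw":0,"offset":[-9.9, -42.8, -0.1],"rot":[0.0, 0.0, 5.6]},
{"jaw":0,"offset":[-14.0, -41.7, 0.0],"rot":[0.0, -0.1, 5.5]},
{"jaw":0,"offset":[-18.0, -40.2, 0.0],"rot":[0.0, 0.0, 5.6]},
{"jaw":0,"offset":[0,0,0],"rot":[0,0,0]},
{"jaw":0,"offset":[0,0,0],"rot":[0,0,0]}]
```

>>> {"fn": "apply_moves", "kwargs": {"moves": [{"jaw": 0,"offset": [0,0,-20],"rot": [0,0,0]},{"jaw": 0,"offset": [0,0,-35],"rot": [0,0,0]},{"jaw": 0,"offset": [0,0,-35],"rot": [0,0,0]},{"jaw": 0,"offset": [0,0,-34],"rot": [0,0,0]},{"jaw": 0,"offset": [15,-41,0],"rot": [0,0,5.6]}]}}

```text
time_s: 25.98
eef_pos: [0.4498, 0.0465, 0.1327]
eef_rot: [0.004, -0.042, 0.999, -0.001]
wrist_force: [0.4, -0.7, -1.0]
opening: 0.354
grasp_force: 59.6
```

>>> {"fn": "apply_moves", "kwargs": {"moves": [{"jaw": 0,"offset": [11,-43,0],"rot": [0,0,5.5]},{"jaw": 0,"offset": [7,-43.5,0],"rot": [0,0,5.6]},{"jaw": 0,"offset": [3,-44,0],"rot": [0,0,5.6]},{"jaw": 0,"offset": [-1.4,-44,0],"rot": [0,0,5.5]},{"jaw": 0,"offset": [-6,-44,0],"rot": [0,0,5.6]}]}}

```text
time_s: 26.6
eef_pos: [0.4085, -0.1732, 0.1296]
eef_rot: [0.001, 0.202, 0.979, -0.0]
wrist_force: [0.2, -0.3, 0.3]
opening: 0.355
grasp_force: 59.6
```

>>> {"fn": "apply_moves", "kwargs": {"moves": [{"jaw": 0,"offset": [-10,-43,0],"rot": [0,0,5.6]},{"jaw": 0,"offset": [-14,-42,0],"rot": [0,0,5.5]},{"jaw": 0,"offset": [-18,-40,0],"rot": [0,0,5.6]},{"jaw": 0,"offset": [0,0,0],"rot": [0,0,0]},{"jaw": 0,"offset": [0,0,0],"rot": [0,0,0]}]}}

```text
time_s: 27.22
eef_pos: [0.3855, -0.3014, 0.129]
eef_rot: [-0.0, 0.34, 0.94, 0.0]
wrist_force: [-0.1, 0.7, -0.3]
opening: 0.356
grasp_force: 59.7
```

>>> {"fn": "apply_moves", "kwargs": {"moves": [{"jaw": 0,"offset": [0,0,0],"rot": [0,0,0]},{"jaw": 0,"offset": [0,0,0],"rot": [0,0,0]},{"jaw": 0,"offset": [0,0,0],"rot": [0,0,0]},{"jaw": 0,"offset": [0,0,0],"rot": [0,0,0]},{"jaw": 0,"offset": [0,0,0],"rot": [0,0,0]}]}}

```text
time_s: 27.85
eef_pos: [0.3858, -0.302, 0.1292]
eef_rot: [0.0, 0.34, 0.94, -0.0]
wrist_force: [0.8, 0.7, -0.8]
opening: 0.356
grasp_force: 59.7
```

```bash
python3 - <<'E'
from toys import *
o=ctrl.get_obs(); print(o['eef_pos'],o['opening'],o['grasp_force'],(Rq(o['eef_rot']).inv()*down(50.2)).as_rotvec(degrees=True))
im,d,p,T=shot('wrist','w8.png'); W=cloud(d,p,T); P=sel(W,o['eef_pos'][:2],.09,.105,.19); print('held',len(P),rect(P),np.percentile(P[:,2],[2,98]))
P=sel(W,(.483,-.3165),.25,.027,.04); a=np.radians(-39.8);X=np.array([np.cos(a),np.sin(a)]);Y=np.array([-X[1],X[0]])
Q=(P[:,:2]-[.483,-.3165])
hx=np.histogram(Q@X,bins=np.arange(-.19,.19,.003)); hy=np.histogram(Q@Y,bins=np.arange(-.12,.12,.003))
print([(round(b*1000),int(c)) for c,b in zip(*hx) if c>hx[0].max()/4]); print([(round(b*1000),int(c)) for c,b in zip(*hy) if c>hy[0].max()/4])
g=np.array([.3865,-.3011,0])
plan([(g+.024*Z,down(50.2),0,5)])
E
```

```text
[ 0.38577901 -0.30204274  0.1291815 ] 0.3561057407565823 59.65901970863342 [-4.99797468e-03  9.73343585e-03  2.92296099e-05]
held 31885 (array([ 374.7, -290.9]), array([103. , 104.2]), np.float32(140.2)) [0.1450092  0.18853684]
[(-163, 816), (-160, 442), (-10, 381), (-7, 231), (-1, 260)]
[(-93, 219), (-6, 246), (3, 259), (6, 332), (90, 816), (93, 739)]
[{"jaw":0,"offset":[0.0, 0.2, 21.0],"rot":[0.0, 0.0, 0.0]},
{"jaw":0,"offset":[0.0, 0.3, 21.1],"rot":[0.0, 0.0, 0.0]},
{"jaw":0,"offset":[0.0, 0.2, 21.0],"rot":[0.0, 0.0, 0.0]},
{"jaw":0,"offset":[0.0, 0.3, 21.0],"rot":[0.0, 0.0, 0.0]},
{"jaw":0,"offset":[0.0, 0.2, 21.1],"rot":[0.0, 0.0, 0.0]}]
```

View pics/w8.png

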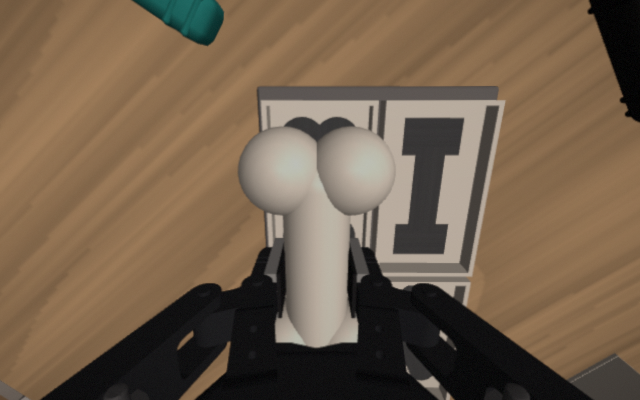

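>>> {"fn": "apply_moves", "kwargs": {"moves": [{"jaw": 0,"offset": [0,0.5,25],"rot": [0,0,0]},{"jaw": 0,"offset": [0,0.7,35],"rot": [0,0,0]},{"jaw": 0,"offset": [0,0,28],"rot": [0,0,0]},{"jaw": 0,"offset": [0,0,12],"rot": [0,0,0]},{"jaw": 0,"offset": [0,0,5],"rot": [0,0,0]}]}}

```text
time_s: 28.52
eef_pos: [0.3865, -0.3012, 0.0239]
eef_rot: [-0.0, 0.34, 0.94, 0.0]
wrist_force: [-0.5, 1.0, 0.0]
opening: 0.355
grasp_force: 59.7
```

>>> {"fn": "apply_moves", "kwargs": {"moves": [{"jaw": 0,"offset": [0,0,2],"rot": [0,0,0]},{"jaw": 0,"offset": [0,0,0],"rot": [0,0,0]},{"jaw": 0.45,"offset": [0,0,0],"rot": [0,0,0]},{"jaw": 0.52,"offset": [0,0,0],"rot": [0,0,0]},{"jaw": 0.52,"offset": [0,0,0],"rot": [0,0,0]}]}}

```text
time_s: 29.15
eef_pos: [0.3866, -0.3013, 0.0224]
eef_rot: [0.0, 0.34, 0.94, -0.0]
wrist_force: [0.4, -0.2, -0.4]
opening: 0.52
grasp_force: 0.0
```

>>> {"fn": "apply_moves", "kwargs": {"moves": [{"jaw": 0.52,"offset": [0,0,-15],"rot": [0,0,0]},{"jaw": 0.52,"offset": [0,0,-30],"rot": [0,0,0]},{"jaw": 0.6,"offset": [0,0,-40],"rot": [0,0,0]},{"jaw": 0.7,"offset": [0,0,-40],"rot": [0,0,0]},{"jaw": 0.7,"offset": [0,0,-10],"rot": [0,0,0]}]}}

```text
time_s: 29.78
eef_pos: [0.3878, -0.3027, 0.1611]
eef_rot: [0.003, 0.34, 0.94, -0.002]
wrist_force: [0.5, 0.1, 0.2]
opening: 0.702
grasp_force: 0.0
```

```bash
cat > chk.py <<'E'
from toys import *
a=np.radians(-39.8);X=np.array([np.cos(a),np.sin(a)]);Y=np.array([-X[1],X[0]])
S={'bone':(.3865,-.3011),'dumb':(.4505,-.2243),'stick':(.5124,-.4061)}
def inslot(n,k,z0=.036):
    W=cloud(*shot(n)[1:]); c=np.array(S[k]); P=sel(W,c,.1,z0,.09); Q=P[:,:2]-c; P=P[(abs(Q@X)<.075)&(abs(Q@Y)<.042)]
    if len(P)<20: return len(P)
    r=rect(P); d=r[0]/1000-c; return len(P),r,np.percentile(P[:,2],98),'dx',round(d@X*1000,1),'dy',round(d@Y*1000,1)
E
python3 - <<'E'
from chk import *
ctrl.camera('top')
print(inslot('wrist','bone'),inslot('top','bone'))
W=cloud(*shot('top')[1:])
for nm,c,z1 in [('dumb',(.647,-.026),.07),('stick',(.455,-.03),.06)]:
    P=sel(W,c,.085,.012,z1); print(nm,len(P),*rect(P))
o=ctrl.get_obs(); print(o['eef_pos'])
c=(.4565,-.0295)
plan([(c+(.15,),down(84.8),.7,5)],vmax=60,wmax=9)
E
```

```text
(6932, (array([ 385.7, -298.5]), array([ 67.6, 128.3]), np.float32(140.2)), np.float64(0.0537969759616797), 'dx', np.float64(-2.3), 'dy', np.float64(1.5)) (499, (array([ 386.6, -300.2]), array([ 67.7, 129.2]), np.float32(139.4)), np.float64(0.055434849864304234), 'dx', np.float64(-0.5), 'dy', np.float64(0.8))
dumb 592 [647.6 -25.3] [ 50.1 128.4] 11.3
stick 523 [456.8 -29.2] [ 34.1 133.1] 174.8
[ 0.38603361 -0.30062237  0.15639497]
[{"jaw":0.7,"offset":[23.9, 50.7, 1.3],"rot":[0.0, 0.0, -6.9]},
{"jaw":0.7,"offset":[17.6, 53.2, 1.3],"rot":[0.0, 0.0, -6.9]},
{"jaw":0.7,"offset":[11.1, 54.9, 1.3],"rot":[0.0, 0.0, -7.0]},
{"jaw":0.7,"offset":[4.4, 55.8, 1.4],"rot":[0.0, 0.0, -6.9]},
{"jaw":0.7,"offset":[-2.4, 56.0, 1.3],"rot":[0.0, -0.1, -6.9]}]
```

>>> {"fn": "apply_moves", "kwargs": {"moves": [{"jaw": 0.7,"offset": [24,51,1.3],"rot": [0,0,-6.9]},{"jaw": 0.7,"offset": [17.6,53,1.3],"rot": [0,0,-6.9]},{"jaw": 0.7,"offset": [11,55,1.3],"rot": [0,0,-7]},{"jaw": 0.7,"offset": [4.4,56,1.4],"rot": [0,0,-6.9]},{"jaw": 0.7,"offset": [-2.4,56,1.3],"rot": [0,0,-6.9]}]}}

```text
time_s: 30.6
eef_pos: [0.4562, -0.0276, 0.1489]
eef_rot: [-0.001, 0.044, 0.999, 0.0]
wrist_force: [1.3, -0.0, 0.1]
opening: 0.704
grasp_force: 0.0
```

>>> {"fn": "apply_moves", "kwargs": {"moves": [{"jaw": 0.7,"offset": [0,0,0],"rot": [0,0,0]},{"jaw": 0.7,"offset": [0,0,0],"rot": [0,0,0]},{"jaw": 0.7,"offset": [0,0,0],"rot": [0,0,0]},{"jaw": 0.7,"offset": [0,0,0],"rot": [0,0,0]},{"jaw": 0.7,"offset": [0,0,0],"rot": [0,0,0]}]}}

```text
time_s: 31.22
eef_pos: [0.4571, -0.0305, 0.1505]
eef_rot: [0.0, 0.046, 0.999, -0.0]
wrist_force: [-0.3, -0.6, 0.1]
opening: 0.699
grasp_force: 0.0
```

```bash
python3 - <<'E'
from toys import *
print(look('wrist',(.4565,-.0295)),ctrl.get_obs()['eef_pos'])
plan([((.4565,-.0295,.007),down(84.8),.7,5)])
E
```

```text
(4818, array([455.4, -29. ]), array([ 34.8, 131.3]), np.float32(175.0)) [ 0.45709217 -0.03035012  0.15055582]
[{"jaw":0.7,"offset":[0.1, 0.2, 28.7],"rot":[0.0, 0.0, 0.0]},
{"jaw":0.7,"offset":[0.2, 0.1, 28.7],"rot":[0.0, 0.0, 0.0]},
{"jaw":0.7,"offset":[0.1, 0.2, 28.7],"rot":[0.0, 0.0, -0.1]},
{"jaw":0.7,"offset":[0.1, 0.1, 28.7],"rot":[0.0, 0.0, 0.0]},
{"jaw":0.7,"offset":[0.2, 0.2, 28.8],"rot":[0.0, 0.0, 0.0]}]
```

>>> {"fn": "apply_moves", "kwargs": {"moves": [{"jaw": 0.7,"offset": [0.4,0.4,30],"rot": [0,0,0]},{"jaw": 0.7,"offset": [0.4,0.4,40],"rot": [0,0,0]},{"jaw": 0.7,"offset": [0,0.2,40],"rot": [0,0,0]},{"jaw": 0.7,"offset": [0,0,24],"rot": [0,0,0]},{"jaw": 0.7,"offset": [0,0,9],"rot": [0,0,0]}]}}

```text
time_s: 31.9
eef_pos: [0.4553, -0.0285, 0.0062]
eef_rot: [-0.001, 0.046, 0.999, 0.0]
wrist_force: [-0.1, 0.7, 0.4]
opening: 0.705
grasp_force: 0.0
```

>>> {"fn": "apply_moves", "kwargs": {"moves": [{"jaw": 0.7,"offset": [0,0,0],"rot": [0,0,0]},{"jaw": 0,"offset": [0,0,0],"rot": [0,0,0]},{"jaw": 0,"offset": [0,0,0],"rot": [0,0,0]},{"jaw": 0,"offset": [0,0,0],"rot": [0,0,0]},{"jaw": 0,"offset": [0,0,0],"rot": [0,0,0]}]}}

```text
time_s: 32.52
eef_pos: [0.4577, -0.0291, 0.0089]
eef_rot: [0.001, 0.045, 0.999, -0.001]
wrist_force: [-0.7, -1.0, 6.8]
opening: 0.386
grasp_force: 60.9
```

```bash
python3 - <<'E'
from toys import *
o=ctrl.get_obs(); print(o['eef_pos'],o['opening'],o['grasp_force'],o['wrist_force'])
g=o['eef_pos'].copy(); g[2]=.13
plan([(g,down(84.8),0,4),((.5124,-.4061,.13),down(50.2),0,9)])
E
```

```text
[ 0.45774521 -0.02909898  0.00892411] 0.3861453118979954 60.85928678512573 [-0.68648477 -0.99526168  6.84867207]
[{"jaw":0,"offset":[-0.1, 0.0, -30.3],"rot":[0.0, 0.0, 0.0]},
{"jaw":0,"offset":[-0.1, -0.1, -30.2],"rot":[0.0, 0.1, 0.0]},
{"jaw":0,"offset":[0.0, 0.0, -30.3],"rot":[0.0, 0.0, 0.0]},
{"jaw":0,"offset":[0.0, 0.0, -30.3],"rot":[-0.1, 0.1, 0.0]},
{"jaw":0,"offset":[-9.8, -41.2, 0.0],"rot":[0.0, 0.0, 3.8]}]
[{"jaw":0,"offset":[-12.6, -40.4, -0.1],"rot":[0.0, 0.0, 3.9]},
{"jaw":0,"offset":[-15.3, -39.5, 0.0],"rot":[0.0, 0.0, 3.8]},
{"jaw":0,"offset":[-17.8, -38.3, -0.1],"rot":[0.0, 0.0, 3.9]},
{"jaw":0,"offset":[-20.5, -37.1, 0.0],"rot":[0.0, 0.0, 3.8]},
{"jaw":0,"offset":[-22.8, -35.7, 0.0],"rot":[0.0, 0.0, 3.9]}]
[{"jaw":0,"offset":[-25.2, -34.0, -0.1],"rot":[0.0, 0.0, 3.8]},
{"jaw":0,"offset":[-27.4, -32.2, 0.0],"rot":[0.0, -0.1, 3.9]},
{"jaw":0,"offset":[-29.6, -30.3, 0.0],"rot":[0.0, 0.0, 3.8]},
{"jaw":0,"offset":[0,0,0],"rot":[0,0,0]},
{"jaw":0,"offset":[0,0,0],"rot":[0,0,0]}]
```

>>> {"fn": "apply_moves", "kwargs": {"moves": [{"jaw": 0,"offset": [0,0,-20],"rot": [0,0,0]},{"jaw": 0,"offset": [0,0,-34],"rot": [0,0,0]},{"jaw": 0,"offset": [0,0,-34],"rot": [0,0,0]},{"jaw": 0,"offset": [0,0,-33],"rot": [0,0,0]},{"jaw": 0,"offset": [-10,-41,0],"rot": [0,0,3.8]}]}}

```text
time_s: 33.15
eef_pos: [0.4644, -0.0697, 0.1318]
eef_rot: [0.003, 0.077, 0.997, -0.001]
wrist_force: [1.0, -0.2, -1.1]
opening: 0.387
grasp_force: 60.1
```

>>> {"fn": "apply_moves", "kwargs": {"moves": [{"jaw": 0,"offset": [-12.6,-40.4,0],"rot": [0,0,3.9]},{"jaw": 0,"offset": [-15.3,-39.5,0],"rot": [0,0,3.8]},{"jaw": 0,"offset": [-18,-38,0],"rot": [0,0,3.9]},{"jaw": 0,"offset": [-20.5,-37,0],"rot": [0,0,3.8]},{"jaw": 0,"offset": [-23,-36,0],"rot": [0,0,3.9]}]}}

```text
time_s: 33.78
eef_pos: [0.4934, -0.2811, 0.1288]
eef_rot: [0.0, 0.246, 0.969, -0.0]
wrist_force: [0.2, 0.2, -1.3]
opening: 0.386
grasp_force: 60.1
```

>>> {"fn": "apply_moves", "kwargs": {"moves": [{"jaw": 0,"offset": [-25,-34,0],"rot": [0,0,3.8]},{"jaw": 0,"offset": [-27.4,-32,0],"rot": [0,0,3.9]},{"jaw": 0,"offset": [-29.6,-30.3,0],"rot": [0,0,3.8]},{"jaw": 0,"offset": [0,0,0],"rot": [0,0,0]},{"jaw": 0,"offset": [0,0,0],"rot": [0,0,0]}]}}

```text
time_s: 34.4
eef_pos: [0.5112, -0.4046, 0.1282]
eef_rot: [-0.0, 0.34, 0.94, 0.0]
wrist_force: [-0.5, -0.2, -0.8]
opening: 0.384
grasp_force: 60.0
```

>>> {"fn": "apply_moves", "kwargs": {"moves": [{"jaw": 0,"offset": [0,0,0],"rot": [0,0,0]},{"jaw": 0,"offset": [0,0,0],"rot": [0,0,0]},{"jaw": 0,"offset": [0,0,0],"rot": [0,0,0]},{"jaw": 0,"offset": [0,0,0],"rot": [0,0,0]},{"jaw": 0,"offset": [0,0,0],"rot": [0,0,0]}]}}

```text
time_s: 35.02
eef_pos: [0.5117, -0.4052, 0.1286]
eef_rot: [0.0, 0.34, 0.94, -0.0]
wrist_force: [0.4, 0.1, -0.1]
opening: 0.385
grasp_force: 60.0
```

```bash
python3 - <<'E'
from chk import *
o=ctrl.get_obs(); print(o['eef_pos'],o['opening'],o['grasp_force'])
P=sel(cloud(*shot('wrist')[1:]),(.483,-.3165),.25,.027,.04); Q=(P[:,:2]-[.483,-.3165])
hx=np.histogram(Q@X,bins=np.arange(-.19,.19,.003)); hy=np.histogram(Q@Y,bins=np.arange(-.12,.12,.003))
print([(round(b*1000),int(c)) for c,b in zip(*hx) if c>hx[0].max()/4]); print([(round(b*1000),int(c)) for c,b in zip(*hy) if c>hy[0].max()/4])
plan([(S['stick']+(.0245,),down(50.2),0,5)])
E
```

```text
[ 0.51165782 -0.40518223  0.12863646] 0.385393664144202 59.99909698963165
[(-10, 604), (-7, 889), (2, 944), (5, 239), (155, 405)]
[(-93, 904), (-90, 387), (-6, 967), (-3, 471), (3, 749), (6, 782), (90, 1087), (93, 1040)]
[{"jaw":0,"offset":[-0.2, 0.0, 20.8],"rot":[0.0, 0.0, 0.0]},
{"jaw":0,"offset":[-0.3, -0.1, 20.8],"rot":[0.0, 0.0, 0.0]},
{"jaw":0,"offset":[-0.2, 0.0, 20.9],"rot":[0.0, 0.0, 0.0]},
{"jaw":0,"offset":[-0.2, 0.0, 20.8],"rot":[0.0, 0.0, 0.0]},
{"jaw":0,"offset":[-0.2, -0.1, 20.8],"rot":[0.0, 0.0, 0.0]}]
```

>>> {"fn": "apply_moves", "kwargs": {"moves": [{"jaw": 0,"offset": [-0.5,0,25],"rot": [0,0,0]},{"jaw": 0,"offset": [-0.5,0.5,34],"rot": [0,0,0]},{"jaw": 0,"offset": [0,0.5,28],"rot": [0,0,0]},{"jaw": 0,"offset": [0,0,11],"rot": [0,0,0]},{"jaw": 0,"offset": [0,0,5],"rot": [0,0,0]}]}}

```text
time_s: 35.7
eef_pos: [0.5131, -0.4052, 0.0254]
eef_rot: [-0.0, 0.34, 0.94, -0.0]
wrist_force: [-0.2, -0.2, -1.2]
opening: 0.387
grasp_force: 60.0
```

>>> {"fn": "apply_moves", "kwargs": {"moves": [{"jaw": 0,"offset": [0,0,1.5],"rot": [0,0,0]},{"jaw": 0,"offset": [0,0,0],"rot": [0,0,0]},{"jaw": 0.48,"offset": [0,0,0],"rot": [0,0,0]},{"jaw": 0.55,"offset": [0,0,0],"rot": [0,0,0]},{"jaw": 0.55,"offset": [0,0,0],"rot": [0,0,0]}]}}

```text
time_s: 36.33
eef_pos: [0.5132, -0.4053, 0.0244]
eef_rot: [0.0, 0.34, 0.94, -0.0]
wrist_force: [0.2, -0.4, 0.3]
opening: 0.55
grasp_force: 0.0
```

>>> {"fn": "apply_moves", "kwargs": {"moves": [{"jaw": 0.55,"offset": [0,0,-15],"rot": [0,0,0]},{"jaw": 0.55,"offset": [0,0,-30],"rot": [0,0,0]},{"jaw": 0.6,"offset": [0,0,-40],"rot": [0,0,0]},{"jaw": 0.6,"offset": [0,0,-40],"rot": [0,0,0]},{"jaw": 0.6,"offset": [0,0,-10],"rot": [0,0,0]}]}}

```text
time_s: 36.95
eef_pos: [0.5146, -0.4068, 0.164]
eef_rot: [0.003, 0.34, 0.94, -0.002]
wrist_force: [0.0, -0.6, -0.1]
opening: 0.598
grasp_force: 0.0
```

```bash
python3 - <<'E'
from chk import *
ctrl.camera('top')
print(inslot('wrist','stick'),inslot('side','stick'),inslot('top','bone'))
W=cloud(*shot('top')[1:])
P=sel(W,(.647,-.026),.085,.012,.07); print(len(P),*rect(P))
print(ctrl.get_obs()['eef_pos'])
plan([((.647,-.0255,.16),down(101.4),.6,8)],vmax=60)
E
```

```text
(4872, (array([ 512.8, -403. ]), array([ 34.8, 131.4]), np.float32(140.4)), np.float64(0.0493149352197968), 'dx', np.float64(-1.7), 'dy', np.float64(2.6)) (874, (array([ 511.5, -406.6]), array([ 37.3, 134. ]), np.float32(141.2)), np.float64(0.049241235701542416), 'dx', np.float64(-0.4), 'dy', np.float64(-1.0)) (755, (array([ 388.4, -304.3]), array([ 75.7, 141.1]), np.float32(138.3)), np.float64(0.05549194920198644), 'dx', np.float64(3.5), 'dy', np.float64(-1.2))
595 [647.7 -25.2] [ 50.  129.3] 11.4
[ 0.51225444 -0.40424711  0.15725245]
[{"jaw":0.6,"offset":[17.4, 47.2, -0.3],"rot":[0.0, 0.0, -6.4]},
{"jaw":0.6,"offset":[12.0, 48.7, -0.3],"rot":[0.0, 0.0, -6.4]},
{"jaw":0.6,"offset":[6.5, 49.9, -0.2],"rot":[0.0, 0.0, -6.4]},
{"jaw":0.6,"offset":[0.9, 50.2, -0.3],"rot":[0.1, -0.1, -6.4]},
{"jaw":0.6,"offset":[-4.7, 50.0, -0.4],"rot":[0.0, 0.0, -6.4]}]
[{"jaw":0.6,"offset":[-10.3, 49.2, -0.3],"rot":[0.0, 0.0, -6.4]},
{"jaw":0.6,"offset":[-15.7, 47.8, -0.4],"rot":[0.0, 0.0, -6.4]},
{"jaw":0.6,"offset":[-20.8, 45.7, -0.3],"rot":[0.0, 0.0, -6.4]},
{"jaw":0.6,"offset":[0,0,0],"rot":[0,0,0]},
{"jaw":0.6,"offset":[0,0,0],"rot":[0,0,0]}]
```

>>> {"fn": "apply_moves", "kwargs": {"moves": [{"jaw": 0.6,"offset": [17.4,47,0],"rot": [0,0,-6.4]},{"jaw": 0.6,"offset": [12,49,0],"rot": [0,0,-6.4]},{"jaw": 0.6,"offset": [6.5,50,0],"rot": [0,0,-6.4]},{"jaw": 0.6,"offset": [1,50,0],"rot": [0,0,-6.4]},{"jaw": 0.6,"offset": [-5,50,-1],"rot": [0,0,-6.4]}]}}

```text
time_s: 37.83
eef_pos: [0.5967, -0.1665, 0.1579]
eef_rot: [-0.002, 0.066, 0.998, 0.001]
wrist_force: [0.7, -0.0, -0.1]
opening: 0.599
grasp_force: 0.0
```

>>> {"fn": "apply_moves", "kwargs": {"moves": [{"jaw": 0.6,"offset": [-10,49,0],"rot": [0,0,-6.4]},{"jaw": 0.6,"offset": [-16,48,-1],"rot": [0,0,-6.4]},{"jaw": 0.6,"offset": [-21,46,0],"rot": [0,0,-6.4]},{"jaw": 0.6,"offset": [0,0,0],"rot": [0,0,0]},{"jaw": 0.6,"offset": [0,0,0],"rot": [0,0,0]}]}}

```text
time_s: 38.45
eef_pos: [0.6471, -0.026, 0.1594]
eef_rot: [-0.001, -0.099, 0.995, 0.0]
wrist_force: [-0.3, -0.6, 0.4]
opening: 0.601
grasp_force: 0.0
```

>>> {"fn": "apply_moves", "kwargs": {"moves": [{"jaw": 0.6,"offset": [0,0,0],"rot": [0,0,0]},{"jaw": 0.6,"offset": [0,0,0],"rot": [0,0,0]},{"jaw": 0.6,"offset": [0,0,0],"rot": [0,0,0]},{"jaw": 0.6,"offset": [0,0,0],"rot": [0,0,0]},{"jaw": 0.6,"offset": [0,0,0],"rot": [0,0,0]}]}}

```text
time_s: 39.08
eef_pos: [0.6481, -0.0262, 0.1611]
eef_rot: [0.0, -0.099, 0.995, -0.0]
wrist_force: [0.0, 0.4, -0.9]
opening: 0.599
grasp_force: 0.0
```

```bash
python3 - <<'E'
from toys import *
print(look('wrist',(.647,-.0255)),ctrl.get_obs()['eef_pos'])
plan([((.647,-.0255,.012),down(101.4),.6,5)])
E
```

```text
(5491, array([647.4, -25.2]), array([ 49.7, 127.6]), np.float32(11.4)) [ 0.64808091 -0.02610406  0.16110445]
[{"jaw":0.6,"offset":[0.2, 0.2, 29.8],"rot":[0.0, 0.0, 0.0]},
{"jaw":0.6,"offset":[0.2, 0.1, 29.8],"rot":[0.0, 0.0, 0.0]},
{"jaw":0.6,"offset":[0.2, 0.2, 29.9],"rot":[0.0, 0.0, 0.0]},
{"jaw":0.6,"offset":[0.2, 0.2, 29.8],"rot":[0.0, 0.0, 0.0]},
{"jaw":0.6,"offset":[0.2, 0.1, 29.8],"rot":[0.0, 0.0, 0.0]}]
```

>>> {"fn": "apply_moves", "kwargs": {"moves": [{"jaw": 0.6,"offset": [0.4,0.4,32],"rot": [0,0,0]},{"jaw": 0.6,"offset": [0.4,0.4,42],"rot": [0,0,0]},{"jaw": 0.6,"offset": [0.2,0,42],"rot": [0,0,0]},{"jaw": 0.6,"offset": [0,0,24],"rot": [0,0,0]},{"jaw": 0.6,"offset": [0,0,9],"rot": [0,0,0]}]}}

```text
time_s: 39.75
eef_pos: [0.6457, -0.0251, 0.0101]
eef_rot: [-0.001, -0.099, 0.995, 0.0]
wrist_force: [-0.3, -0.1, -0.1]
opening: 0.598
grasp_force: 0.0
```

>>> {"fn": "apply_moves", "kwargs": {"moves": [{"jaw": 0.6,"offset": [0,0,0],"rot": [0,0,0]},{"jaw": 0,"offset": [0,0,0],"rot": [0,0,0]},{"jaw": 0,"offset": [0,0,0],"rot": [0,0,0]},{"jaw": 0,"offset": [0,0,0],"rot": [0,0,0]},{"jaw": 0,"offset": [0,0,0],"rot": [0,0,0]}]}}

```text
time_s: 40.38
eef_pos: [0.6484, -0.0257, 0.014]
eef_rot: [0.002, -0.099, 0.995, -0.001]
wrist_force: [-0.9, 0.2, 6.5]
opening: 0.278
grasp_force: 59.5
```

```bash
python3 - <<'E'
from chk import *
o=ctrl.get_obs(); print(o['eef_pos'],o['opening'],o['grasp_force'],o['wrist_force'])
g=o['eef_pos'].copy(); g[2]=.14
plan([(g,down(101.4),0,4),(S['dumb']+(.14,),down(50.2),0,9)])
E
```

```text
[ 0.64837879 -0.0257485   0.01400129] 0.2781427568139476 59.543450474739075 [-0.91748631  0.20978091  6.49909997]
[{"jaw":0,"offset":[-0.1, 0.0, -31.5],"rot":[0.0, 0.0, 0.0]},
{"jaw":0,"offset":[-0.1, -0.1, -31.5],"rot":[0.0, 0.1, 0.0]},
{"jaw":0,"offset":[0.0, 0.0, -31.5],"rot":[-0.1, 0.0, 0.0]},
{"jaw":0,"offset":[-0.1, 0.0, -31.5],"rot":[0.0, 0.1, 0.0]},
{"jaw":0,"offset":[25.9, -17.3, 0.0],"rot":[0.0, 0.0, 5.7]}]
[{"jaw":0,"offset":[24.1, -19.8, 0.0],"rot":[0.0, 0.0, 5.7]},
{"jaw":0,"offset":[22.0, -22.0, 0.0],"rot":[0.0, 0.0, 5.7]},
{"jaw":0,"offset":[19.7, -24.2, 0.0],"rot":[0.0, 0.0, 5.6]},
{"jaw":0,"offset":[17.2, -25.9, 0.0],"rot":[0.0, 0.0, 5.7]},
{"jaw":0,"offset":[14.6, -27.6, 0.0],"rot":[0.0, 0.0, 5.7]}]
[{"jaw":0,"offset":[11.7, -28.8, 0.1],"rot":[0.0, 0.0, 5.7]},
{"jaw":0,"offset":[8.9, -29.9, 0.0],"rot":[0.0, 0.0, 5.7]},
{"jaw":0,"offset":[5.8, -30.6, 0.0],"rot":[0.0, 0.0, 5.7]},
{"jaw":0,"offset":[0,0,0],"rot":[0,0,0]},
{"jaw":0,"offset":[0,0,0],"rot":[0,0,0]}]
```

>>> {"fn": "apply_moves", "kwargs": {"moves": [{"jaw": 0,"offset": [0,0,-20],"rot": [0,0,0]},{"jaw": 0,"offset": [0,0,-36],"rot": [0,0,0]},{"jaw": 0,"offset": [0,0,-36],"rot": [0,0,0]},{"jaw": 0,"offset": [0,0,-34],"rot": [0,0,0]},{"jaw": 0,"offset": [26,-17,0],"rot": [0,0,5.7]}]}}

```text
time_s: 41.0
eef_pos: [0.6281, -0.0471, 0.1436]
eef_rot: [0.004, -0.05, 0.999, -0.001]
wrist_force: [-0.5, -0.6, -0.9]
opening: 0.28
grasp_force: 59.0
```

>>> {"fn": "apply_moves", "kwargs": {"moves": [{"jaw": 0,"offset": [24,-20,0],"rot": [0,0,5.7]},{"jaw": 0,"offset": [22,-22,0],"rot": [0,0,5.7]},{"jaw": 0,"offset": [20,-24,0],"rot": [0,0,5.6]},{"jaw": 0,"offset": [17,-26,0],"rot": [0,0,5.7]},{"jaw": 0,"offset": [14.6,-27.6,0],"rot": [0,0,5.7]}]}}

```text
time_s: 41.62
eef_pos: [0.5142, -0.1584, 0.1393]
eef_rot: [0.001, 0.198, 0.98, -0.0]
wrist_force: [0.3, -0.1, -0.4]
opening: 0.281
grasp_force: 59.0
```

>>> {"fn": "apply_moves", "kwargs": {"moves": [{"jaw": 0,"offset": [11.7,-29,0],"rot": [0,0,5.7]},{"jaw": 0,"offset": [9,-30,0],"rot": [0,0,5.7]},{"jaw": 0,"offset": [5.8,-30.6,0],"rot": [0,0,5.7]},{"jaw": 0,"offset": [0,0,0],"rot": [0,0,0]},{"jaw": 0,"offset": [0,0,0],"rot": [0,0,0]}]}}

```text
time_s: 42.25
eef_pos: [0.4491, -0.224, 0.1388]
eef_rot: [0.001, 0.34, 0.94, -0.0]
wrist_force: [0.7, 0.2, -0.7]
opening: 0.282
grasp_force: 59.0
```

>>> {"fn": "apply_moves", "kwargs": {"moves": [{"jaw": 0,"offset": [0,0,0],"rot": [0,0,0]},{"jaw": 0,"offset": [0,0,0],"rot": [0,0,0]},{"jaw": 0,"offset": [0,0,0],"rot": [0,0,0]},{"jaw": 0,"offset": [0,0,0],"rot": [0,0,0]},{"jaw": 0,"offset": [0,0,0],"rot": [0,0,0]}]}}

```text
time_s: 42.88
eef_pos: [0.4487, -0.2241, 0.138]
eef_rot: [-0.0, 0.34, 0.94, -0.0]
wrist_force: [0.8, -0.0, -0.5]
opening: 0.281
grasp_force: 59.0
```

```bash
python3 - <<'E'
from chk import *
o=ctrl.get_obs(); print(o['eef_pos'],o['opening'],o['grasp_force'])
plan([(S['dumb']+(.0285,),down(50.2),0,5)])
E
```

```text
[ 0.44870688 -0.22406211  0.13800755] 0.2813521286969936 59.02217209339142
[{"jaw":0,"offset":[-0.3, 0.2, 21.9],"rot":[0.0, 0.0, 0.0]},
{"jaw":0,"offset":[-0.3, 0.2, 21.9],"rot":[0.0, 0.0, 0.0]},
{"jaw":0,"offset":[-0.3, 0.2, 21.9],"rot":[0.0, 0.0, 0.0]},
{"jaw":0,"offset":[-0.3, 0.2, 21.9],"rot":[0.0, 0.0, 0.0]},
{"jaw":0,"offset":[-0.3, 0.2, 21.9],"rot":[0.0, 0.0, 0.0]}]
```

>>> {"fn": "apply_moves", "kwargs": {"moves": [{"jaw": 0,"offset": [-1,0.5,26],"rot": [0,0,0]},{"jaw": 0,"offset": [-1,0.5,36],"rot": [0,0,0]},{"jaw": 0,"offset": [-0.5,0,29],"rot": [0,0,0]},{"jaw": 0,"offset": [0,0,11],"rot": [0,0,0]},{"jaw": 0,"offset": [0,0,5],"rot": [0,0,0]}]}}

```text
time_s: 43.5
eef_pos: [0.4513, -0.2251, 0.0309]
eef_rot: [-0.0, 0.34, 0.94, -0.0]
wrist_force: [0.3, -0.4, -0.6]
opening: 0.28
grasp_force: 59.0
```

>>> {"fn": "apply_moves", "kwargs": {"moves": [{"jaw": 0,"offset": [0,0,1.5],"rot": [0,0,0]},{"jaw": 0,"offset": [0,0,0],"rot": [0,0,0]},{"jaw": 0.4,"offset": [0,0,0],"rot": [0,0,0]},{"jaw": 0.48,"offset": [0,0,0],"rot": [0,0,0]},{"jaw": 0.48,"offset": [0,0,0],"rot": [0,0,0]}]}}

```text
time_s: 44.12
eef_pos: [0.4514, -0.2251, 0.0298]
eef_rot: [0.0, 0.34, 0.94, -0.0]
wrist_force: [0.3, -1.0, 0.4]
opening: 0.477
grasp_force: 0.0
```

>>> {"fn": "apply_moves", "kwargs": {"moves": [{"jaw": 0.48,"offset": [0,0,-15],"rot": [0,0,0]},{"jaw": 0.48,"offset": [0,0,-30],"rot": [0,0,0]},{"jaw": 0.48,"offset": [0,0,-40],"rot": [0,0,0]},{"jaw": 0.48,"offset": [0,0,-40],"rot": [0,0,0]},{"jaw": 0.48,"offset": [0,0,-25],"rot": [0,0,0]}]}}

```text
time_s: 44.75
eef_pos: [0.452, -0.2255, 0.183]
eef_rot: [0.002, 0.34, 0.94, -0.001]
wrist_force: [0.2, 0.6, -0.2]
opening: 0.481
grasp_force: 0.0
```

>>> {"fn": "apply_moves", "kwargs": {"moves": [{"jaw": 0.48,"offset": [0,0,-40],"rot": [0,0,0]},{"jaw": 0.48,"offset": [0,0,-40],"rot": [0,0,0]},{"jaw": 0.48,"offset": [0,0,-20],"rot": [0,0,0]},{"jaw": 0.48,"offset": [0,0,0],"rot": [0,0,0]},{"jaw": 0.48,"offset": [0,0,0],"rot": [0,0,0]}]}}

```text
time_s: 45.38
eef_pos: [0.4507, -0.2245, 0.2788]
eef_rot: [-0.0, 0.34, 0.94, 0.0]
wrist_force: [-0.5, -0.2, -0.3]
opening: 0.48
grasp_force: 0.0
```

```bash
python3 - <<'E'
from chk import *; from ball import ball
for n in('wrist','side','top'):
    for k in S: print(n,k,inslot(n,k))
print(ball('side'))
im,_,_,_=shot('side'); cv2.imwrite('pics/s9.png',im[60:380,160:560,::-1])
E
```

```text
wrist bone (3644, (array([ 386.8, -299.1]), array([ 68.7, 129.8]), np.float32(140.4)), np.float64(0.05391034497428067), 'dx', np.float64(-1.0), 'dy', np.float64(1.7))
wrist dumb (2961, (array([ 451.8, -223.2]), array([ 49.7, 127.2]), np.float32(139.9)), np.float64(0.06491636607531175), 'dx', np.float64(0.3), 'dy', np.float64(1.7))
wrist stick (626, (array([ 486.8, -381.7]), array([35.2, 65.8]), np.float32(139.7)), np.float64(0.04965065243037656), 'dx', np.float64(-35.3), 'dy', np.float64(2.4))
side bone (1002, (array([ 382.7, -304.2]), array([ 65.6, 128.9]), np.float32(140.4)), np.float64(0.05268163465577563), 'dx', np.float64(-0.9), 'dy', np.float64(-4.8))
side dumb (812, (array([ 449.7, -226.7]), array([ 53.7, 130.2]), np.float32(139.8)), np.float64(0.06410415445910349), 'dx', np.float64(0.9), 'dy', np.float64(-2.4))
side stick (870, (array([ 510.6, -407.5]), array([ 36.8, 134.5]), np.float32(140.4)), np.float64(0.04919746071883658), 'dx', np.float64(-0.5), 'dy', np.float64(-2.2))
top bone (264, (array([ 366.7, -312.1]), array([ 39. , 115.7]), np.float32(142.8)), np.float64(0.05580963111404808), 'dx', np.float64(-8.2), 'dy', np.float64(-21.1))
top dumb (504, (array([ 448.8, -221.4]), array([ 50.4, 121.3]), np.float32(139.8)), np.float64(0.06718027151089906), 'dx', np.float64(-3.2), 'dy', np.float64(1.1))
top stick 0
(0.63, 197, array([0.42225163, 0.26450818, 0.10451827]), np.float64(0.0019357400741696383))
```

View pics/s9.png

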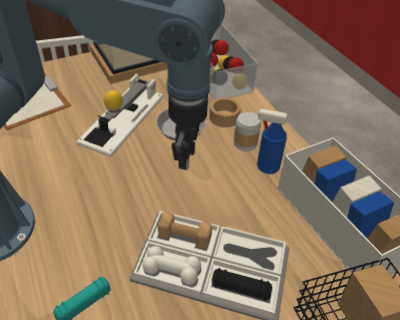

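All three toys lie in their slots (dumbbell (185,231), bone (173,265), stick (241,284)), the ball is in the cup at (113,99), and the gripper is clear. Handing in.

```bash
python3 -c "from bench import ctrl; print(ctrl.hand_in())"
```

```text
the job is handed in; nothing more can be done
None
```

Handed in at about 45 s: the throwing arm is set on its catch with the ball in its cup, and the bone, dumbbell and stick lie in their own slots. There was no wishbone out, the bystanders were left alone, and no verdict came back.

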